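Stow the nail crate in the low rack with the push stick

ROBOT

A 6-joint arm with a two-finger parallel gripper is mounted at the origin on the work surface. World frame = base frame: x ahead of the robot, y to its left, z up, the work surface at z = 0. Lengths are in m, angles in degrees, forces in N, time in s.
With the tool pointing down it reaches from about 0.25 to 0.725 m from the base axis. Payload 9.7 kg.
Tool frame: the origin (TCP) lies at the very end of the fingers, on their centre line; the grasp point (between the pads) lies 19 mm behind it; z points along the fingers, y is the direction in which the jaws open and shut (so a half turn about z gives the same grasp; the last joint's range is limited). The gripper opens to 85 mm and grips with 20 to 120 N. Pads are 22 mm wide; open, the fingers measure 114 mm over their backs; the gripper's body (76 mm by 85 mm) begins 54 mm behind the grasp point. The pads swing forward as they close: fully open they stand 13 mm farther back than shut.
Start: joints at [76.203, 4.979, 10.078, 95.1, 0, 90], TCP at [0.131, 0.534, 0.192] pointing down, gripper open.
Joint ranges: [-179.16, 179.16], [-48.56, 103.87], [-65.8, 70.77], [-126.05, 130.52], [-82.76, 87.17], [-180, 180]. Speed limits (degrees/s): [127.2, 127.2, 147.25, 180, 180, 180].

INTERFACE

Orientations are given as [roll, pitch, yaw] about the fixed x, y, z axes, in that order (R = Rz(yaw) Ry(pitch) Rx(roll)).
In Python, from workcell import bot, camera, ticket gives the robot as it stands.
- The arm moves only by the shell command python3 -m jog 'ROWS' [FORCE]. ROWS is a JSON object of lists of equal length, an entry for each row: "turn": the turn, a rotation vector about the world's x, y, z each as a share of 8 degrees, from -1 to 1, a list of three; "delta_pos": the shift along the world's x, y, z each as a share of 50 mm, from -1 to 1, a list of three; "hand": the opening, from -1 (shut) to 1 (fully open). A call has exactly 10 rows; each row shifts and turns the commanded pose from where the row before left it; what a row does not reach is not made up. A row lasts 1/10 s, in which the tool goes at most 50 mm and 8.59 degrees, less where a joint would pass 70% of its speed; a pose out of reach is approached as far as the arm can. A call with a number of a shift or a turn outside -1 to 1 is refused whole. A call with a gripper value outside its range is refused whole. The fingers move at their own pace and stop on an object; FORCE is the grip in N (left out, the last holds). Time passes only in rows, so rows that do not move let the fingers close, or fill a call up. It gives the time, the measured TCP pose, the force and the opening at its end, in the units of the state.
- bot.get_obs(): the state, without advancing time (a new reading comes with each control period).
- camera(name): name is "scene" or "top"; returns a dict with "frame" (420x560x3 uint8, red, green, blue), "range_z" (420x560 float32, m along the optical axis (not along the pixel's ray), 0 where there is no reading), "fx", "fy", "cx", "cy" (pixels), "k1" (the pictures are not rectified: a ray, as slopes to the right and down, at radius r is drawn at 1 + k1 r^2 times it, then the intrinsics apply), "extrinsics" (4x4, takes a point from world to camera coordinates). Camera axes: x right, y up, looking along -z (the intrinsics and any distortion apply to the point x, -y, -z); pixel columns grow to the right and rows downward; lengths in m; the calibration is good to about 2 mm. A picture is of the moment at which its call begins.
- ticket.job_done(): hands the job in, once; it reports no verdict.
The state is a dict: "time": time; "q": joint angles; "qd": joint speeds; "joint_efforts": joint torques, N m; "ee_pos": TCP position; "tcp_rot": TCP orientation; "wrist_force": force on the tool from outside, world axes, zero at the start; "torque": the same for the moment, N m; "opening": finger opening in m.
Only numpy, scipy, OpenCV 4.12 (cv2) and the standard library are available. Lean on these libraries where they do the work, as an engineer would, in place of code of your own. Each camera call takes 0.05 s, during which the arm holds its last target.

TASK

Pull the wooden push stick out of its upright tube, lay it flat on the bench and let go, then take it again level and use it to push the blue nail crate up the ramp, under the low clear roof, until the crate's rear edge has dropped behind the steel lip and the crate sits flat in the bay. Then draw the stick out and leave it lying flat on the bench, without shifting the slates, the gas cartridge or the tape measure.

Things in the scene. Friction and masses are not known exactly. Their poses are not given: they have to be found in the camera images.
- rack: Fixed red crate rack. Origin: on the bench (z = 0), middle of the ramp's foot; x = push direction (uphill), z up. Along x in mm: 30 high flared cheeks from -70 to 0, narrowing from about 130 to 98 apart; ramp 0 to 118, rising 31.6 (15 degrees); lip; bay. Side rails 45 high, 12 thick, 98 apart inside, from 0 to 256. Before the ramp (x below 0) there is bare bench
- lip (a point): Top of the steel lip at the head of the ramp: x = 122, height 31.6 in the rack's frame, axes as the rack's. Behind it (towards +x) a vertical face drops 10 mm to the bay floor
- bay (a point): Middle of the bay floor, x = 183, height 21.6 in the rack's frame, axes as the rack's. Floor from 122 to 244; there a rigid end stop, top at height 44. A crate in the bay has 12 mm of play along x; stowed, its centre is 177 to 189 along the rack's x at height 56.6. If it is pressed hard on the end stop, friction can keep its rear edge up: easing off lets it drop
- roof_edge (a point): Middle of the lower front edge of the clear roof sheet, at x = 28, height 130 in the rack's frame, axes as the rack's. The roof covers x = 28 to 252, y = -73 to +73, top of its wooden edge strips at 144, on four corner posts outside the rails. A gripper does not fit below it
- crate_mid (a point): Blue open crate of copper nails, loose, 110 long (x) by 90 wide (y) by 70 high, 0.35 to 0.7 kg. This point: its centre, 35 above its underside; x points the push way, z up. Starts on the bench before the ramp, nearly in line. Once its middle passes the lip its front tips down into the bay and its rear stands up to 10 mm above the lip, until the rear passes the lip and drops
- push_stick_mid (a point): Straight square wooden push stick, 24 x 24 section, 240 long, 0.09 kg, loose; gripped far from the rubber end it can pivot in the fingers. This point is its centre; its z axis runs along the stick from the black rubber end to the red-painted end. It starts upright in the tube, red end up, rubber end standing on the tube's floor, so its centre is at height 124 and its top at 244
- holder: Fixed upright square steel tube, 40 x 40 outside, 32 x 32 inside, 80 high, with a floor 4 thick, on an 80 x 80 foot plate 4 thick. Origin: centre of its underside on the bench, z up, x and y along the tube's sides. The stick's sides are parallel to the tube's within about 3 degrees
- slates: Bystander: stack of four dark roofing slates, 110 x 180 x 20, loose. Origin at the centre of its underside
- gas_cartridge: Bystander: red upright gas cartridge, diameter 66, 120 high, loose. Origin at the centre of its underside
- tape_measure: Bystander: yellow tape measure, 68 x 42 x 62 high, loose. Origin at the centre of its underside

How it is judged (in metres and radians):
On the way, in this order (a step that is already met when the one before it is completed fails the run):
1. the push stick lies flat on the bench, let go (angle between push_stick_mid's own z axis and vertical between 1.5 and 1.64 rad and height (world z) of push_stick_mid below 0.02 m and contact force between the fingers and push_stick below 0.05 N and linear speed of push_stick below 0.03 m/s), for 0.2 s.
2. the crate's middle is past the foot of the ramp, pushed by the stick and not by the gripper (x of crate_mid in the frame of rack between 0.06 and 0.16 m and contact force between push_stick and crate above 0.3 N and contact force between each of the arm, the fingers and crate below 0.05 N), for 0.1 s.
At the end, for the whole second after the job is handed in: The crate sits flat (within 0.04 rad) on the bay floor behind the lip: its centre 174 to 192 mm along the rack's x and 53.5 to 59.5 mm high, at rest; the stick lies flat on the bench (level within 0.07 rad, its centre below 20 mm), at rest and released (x of crate_mid in the frame of rack between 0.174 and 0.192 m and z of crate_mid in the frame of rack between 0.0535 and 0.0595 m and angle between crate_mid's own z axis and vertical below 0.04 rad and linear speed of each of crate, push_stick below 0.02 m/s and angle between push_stick_mid's own z axis and vertical between 1.5 and 1.64 rad and height (world z) of push_stick_mid below 0.02 m); the robot touches nothing.
It fails at once if the slates are shifted by more than 15 mm (distance of slates from where it was at the start of the episode above 0.015 m).
It fails at once if the gas cartridge is shifted by more than 15 mm (distance of gas_cartridge from where it was at the start of the episode above 0.015 m).
It fails at once if the tape measure is shifted by more than 15 mm (distance of tape_measure from where it was at the start of the episode above 0.015 m).
It also fails if it takes over 72 s, if anything falls off the work surface, if the arm or the gripper's body presses on something with over 40 N, if the wrist force passes 120 N, or if a joint passes its speed limit or range.

## Working session

There is one attempt and no reset: what is moved stays moved. The work goes in short steps, Python scripts to look and compute and a shell command to move; the robot and the scene stay as the last step left them, time stands still between calls to the robot, and variables do not carry over. Pictures are saved under pics/ and viewed, and the job is handed in when it is done.

```bash
ls; mkdir -p pics
cat > h.py <<'E'
import numpy as np, cv2
from workcell import bot, camera, ticket
def cam(n,fn=None):
    c=camera(n)
    if fn: cv2.imwrite('pics/'+fn,cv2.cvtColor(c['frame'],cv2.COLOR_RGB2BGR))
    return c
def rays(c,uv):
    uv=np.atleast_2d(uv).astype(float)
    K=np.array([[c['fx'],0,c['cx']],[0,c['fy'],c['cy']],[0,0,1.]])
    s=cv2.undistortPoints(uv.reshape(-1,1,2),K,np.array([c['k1'],0,0,0.])).reshape(-1,2)
    return s
def pts(c,uv,z=None,depth=None):
    "world points by plane z or by depth"
    s=rays(c,uv); E=np.array(c['extrinsics']); R=E[:3,:3]; t=E[:3,3]
    d=np.c_[s[:,0],-s[:,1],-np.ones(len(s))]
    o=-R.T@t; dw=d@R
    if depth is not None: return o+dw*np.asarray(depth)[:,None]
    k=(z-o[2])/dw[:,2]; return o+dw*k[:,None]
def mask_pts(c,m):
    v,u=np.nonzero(m&(c['range_z']>0)); return pts(c,np.c_[u,v],depth=c['range_z'][v,u]),np.c_[u,v]
def proj(c,P):
    P=np.atleast_2d(P);E=np.array(c['extrinsics']);q=P@E[:3,:3].T+E[:3,3]
    s=np.c_[q[:,0]/-q[:,2],-q[:,1]/-q[:,2]];r2=(s**2).sum(1,keepdims=True);s=s*(1+c['k1']*r2)
    return np.c_[s[:,0]*c['fx']+c['cx'],s[:,1]*c['fy']+c['cy']]
E
python3 - <<'E'
from h import *
o=bot.get_obs();print(o)
for n in('scene','top'):
    c=cam(n,n+'0.png');print(n,c['fx'],c['cx'],c['cy'],c['k1'],np.round(c['extrinsics'],3).tolist())
    np.savez(n+'0.npz',**c)
E
```

```text
pics
{'time': 0.0, 'q': array([7.62038879e+01, 5.01133331e+00, 1.00353114e+01, 9.51007600e+01,
       1.12217181e-03, 9.00009300e+01]), 'qd': array([-0.12007799, -0.00468219,  0.0311337 ,  0.05851005,  0.05879865,
        0.00115811]), 'joint_efforts': array([ 2.81024717e-03, -5.20389998e+01,  4.64803648e+01,  1.60668843e-02,
        1.78811970e-04, -7.78051970e-07]), 'ee_pos': array([0.13108275, 0.5338564 , 0.19088856]), 'tcp_rot': array([-1.79923218e+02, -1.12092454e-03,  1.66202956e+02]), 'wrist_force': array([ 0.34695954, -0.12885347,  0.26994381]), 'torque': array([ 0.02720353, -0.02309153, -0.02161217]), 'opening': 0.08535786929157317}
scene 443.9008193261835 284.12004663314656 204.49669746907796 -0.09830865421719824 [[0.245, 0.969, -0.011, -0.224], [-0.79, 0.206, 0.577, 0.363], [0.562, -0.133, 0.816, -1.437], [0.0, 0.0, 0.0, 1.0]]
top 499.05004734056996 271.4790117246433 202.9876933366428 -0.09388240952347429 [[0.017, -1.0, 0.011, 0.066], [0.995, 0.018, 0.094, -0.559], [-0.094, 0.009, 0.996, -1.343], [0.0, 0.0, 0.0, 1.0]]
```

View pics/scene0.png

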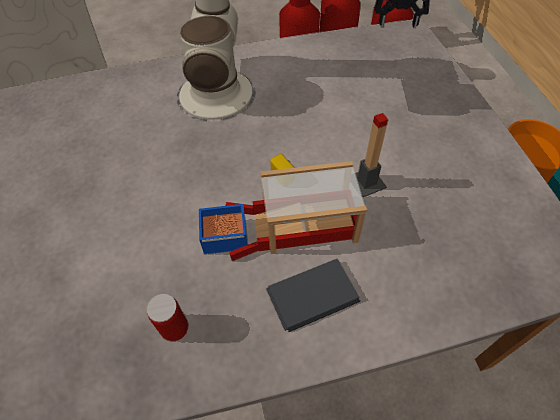

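View pics/top0.png

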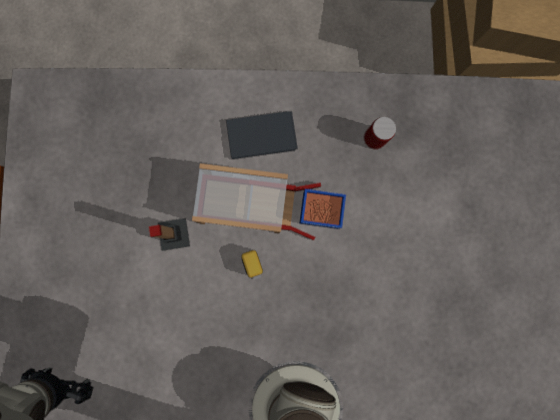

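The views show the crate at (322,209) in top, the rack to its left (pushing towards image left, i.e. world +y), and the stick and tube at (170,233). The tape is at (252,264), the slates at (262,134) and the cartridge at (380,132). Next I'll measure them.

```bash
cat > m0.py <<'E'
from h import *
D={n:dict(np.load(n+'0.npz')) for n in('scene','top')}
for n,c in D.items():
    f=c['frame'];hsv=cv2.cvtColor(f,cv2.COLOR_RGB2HSV);H,S,V=[hsv[...,i].astype(int) for i in range(3)]
    M={'blue':(abs(H-112)<12)&(S>130)&(V>50),'red':((H<6)|(H>172))&(S>150)&(V>60),'yellow':(abs(H-25)<6)&(S>180)&(V>100),
       'wood':(abs(H-15)<8)&(S>80)&(S<190)&(V>90)}
    for k,m in M.items():
        nb,l,st,ce=cv2.connectedComponentsWithStats(m.astype(np.uint8),connectivity=8)
        for i in range(1,nb):
            if st[i,4]<25: continue
            x,y,w,h,a=st[i]
            if n=='top' and (y<70 or y>300): continue
            if n=='scene' and (y<100 or x>480): continue
            p,_=mask_pts(c,l==i)
            if len(p)==0: continue
            print(n,k,st[i].tolist(),'med',np.median(p,0).round(3),'lo',np.percentile(p,2,0).round(3),'hi',np.percentile(p,98,0).round(3))
E
python3 m0.py
python3 - <<'E'
import cv2
for n,(x,y,w,h) in {'top':(130,100,280,190),'scene':(140,100,270,250)}.items():
    i=cv2.imread(f'pics/{n}0.png')[y:y+h,x:x+w];k=2.3 if n=='scene' else 2.8
    cv2.imwrite(f'pics/{n}0z.png',cv2.resize(i,None,fx=k,fy=k,interpolation=cv2.INTER_CUBIC))
E
```

```text
scene blue [199, 204, 48, 50, 1090] med [ 0.583 -0.067  0.053] lo [ 0.499 -0.119  0.005] hi [ 0.594 -0.007  0.072]
scene red [373, 113, 15, 15, 152] med [0.476 0.343 0.241] lo [0.458 0.333 0.226] hi [0.485 0.357 0.245]
scene red [244, 200, 21, 15, 231] med [0.496 0.029 0.027] lo [0.485 0.002 0.002] hi [0.502 0.051 0.047]
scene red [226, 202, 13, 3, 27] med [ 0.468 -0.031  0.029] lo [ 0.462 -0.041  0.026] hi [ 0.474 -0.013  0.032]
scene red [351, 215, 6, 8, 25] med [0.599 0.259 0.043] lo [0.586 0.25  0.035] hi [0.622 0.266 0.074]
scene red [275, 225, 80, 24, 1017] med [0.62  0.15  0.033] lo [0.606 0.059 0.002] hi [0.632 0.243 0.047]
scene red [230, 237, 40, 24, 420] med [ 0.609 -0.004  0.027] lo [ 0.597 -0.056  0.002] hi [0.619 0.037 0.046]
scene red [148, 303, 40, 38, 610] med [ 0.781 -0.206  0.071] lo [ 0.76  -0.239  0.009] hi [ 0.786 -0.185  0.112]
scene yellow [271, 154, 22, 16, 236] med [0.392 0.121 0.061] lo [0.367 0.099 0.035] hi [0.415 0.145 0.064]
scene wood [364, 122, 22, 47, 570] med [0.48  0.339 0.154] lo [0.461 0.332 0.078] hi [0.485 0.36  0.222]
scene wood [261, 161, 92,
[... 666 characters left out ...]
3 0.005 0.032] lo [ 0.464 -0.038  0.01 ] hi [0.497 0.047 0.049]
top wood [500, 74, 60, 7, 158] med [ 1.172 -1.065 -0.583] lo [ 1.164 -1.15  -0.594] hi [ 1.184 -0.897 -0.573]
top wood [199, 164, 89, 15, 408] med [0.627 0.152 0.145] lo [0.613 0.044 0.001] hi [0.662 0.259 0.15 ]
top wood [282, 191, 12, 35, 285] med [0.547 0.03  0.004] lo [ 0.5    0.016 -0.002] hi [0.591 0.044 0.043]
top wood [305, 194, 37, 30, 891] med [ 0.545 -0.063  0.044] lo [ 0.509 -0.107  0.038] hi [ 0.58  -0.018  0.051]
top wood [192, 217, 90, 15, 408] med [0.493 0.162 0.145] lo [0.479 0.057 0.002] hi [0.508 0.272 0.15 ]
top wood [242, 250, 21, 28, 214] med [0.4   0.133 0.062] lo [0.36  0.101 0.005] hi [0.426 0.151 0.066]
```

View pics/top0z.png

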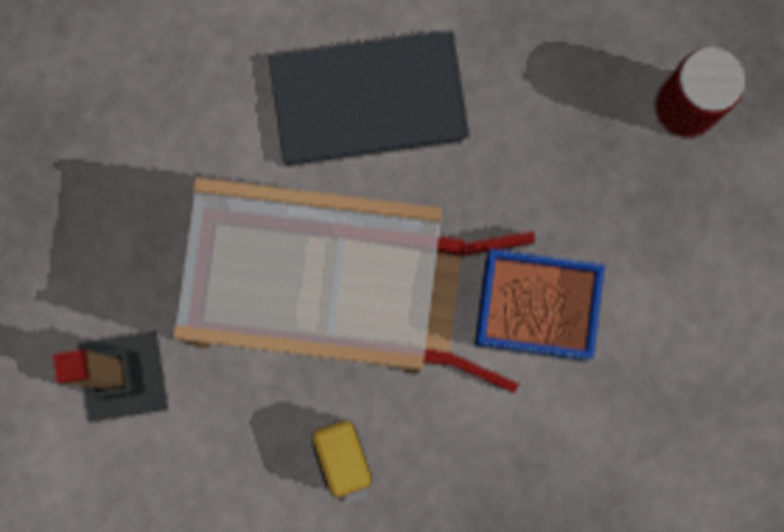

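View pics/scene0z.png

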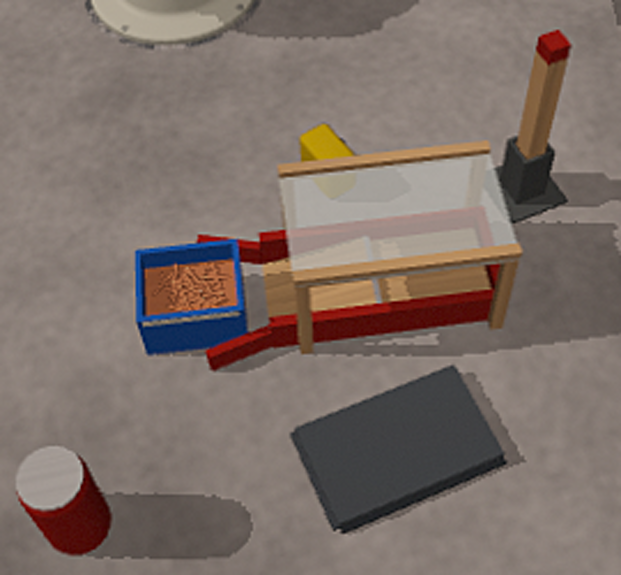

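```bash
cat > m1.py <<'E'
from h import *
D={n:dict(np.load(n+'0.npz')) for n in('scene','top')}
c=D['top']
def msk(c,k):
    hsv=cv2.cvtColor(c['frame'],cv2.COLOR_RGB2HSV);H,S,V=[hsv[...,i].astype(int) for i in range(3)]
    return {'blue':(abs(H-112)<12)&(S>130)&(V>50),'red':((H<6)|(H>172))&(S>150)&(V>60),'wood':(abs(H-15)<8)&(S>80)&(S<190)&(V>90),'dark':(V<75)}[k]
if __name__=='__main__':
    # roof strips, top view, plane z=.144
    for n in D:
        c=D[n];m=msk(c,'wood');v,u=np.nonzero(m);P,uv=mask_pts(c,m)
        s=P[(P[:,2]>.135)&(P[:,2]<.155)&(P[:,1]<.3)]
        L=[]
        for side in (s[s[:,0]>.56],s[s[:,0]<.56]):
            # line
            for _ in range(3):
                a=np.polyfit(side[:,1],side[:,0],1);r=side[:,0]-np.polyval(a,side[:,1]);side=side[abs(r)<.009]
            L.append(a);print(n,'strip slope deg',np.degrees(np.arctan(a[0])),'x at y=.15',np.polyval(a,.15),'y',np.percentile(side[:,1],[1,99]).round(4),len(side))
    for n in D:
        c=D[n]
        for nm,k,zlo,zhi,box in [('crate rim','blue',.06,.08,(.4,.7,-.2,.1)),('stick top','red',.2375,.256,(.4,.55,.3,.4)),('rails/cheeks','red',.02,.05,(.4,.7,-.1,.3)),('slates','dark',.013,.03,(.6,.9,-.05,.35)),('cart top',None,.105,.13,(.68,.88,-.3,-.1)),('tape','wood',.05,.075,(.3,.47,.05,.2)),('plate','dark',-.005,.015,(.38,.56,.26,.42))]:
            m=msk(c,k) if k else np.ones(c['range_z'].shape,bool)
            P,uv=mask_pts(c,m);s=P[(P[:,2]>zlo)&(P[:,2]<zhi)&(P[:,0]>box[0])&(P[:,0]<box[1])&(P[:,1]>box[2])&(P[:,1]<box[3])]
            if len(s)<8: print(n,nm,len(s));continue
            r=cv2.minAreaRect(s[:,:2].astype(np.float32)*1000);print(n,nm,len(s),np.round(r[0],1),np.round(r[1],1),round(r[2],1),'z',s[:,2].mean().round(4))
E
python3 m1.py
```

```text
scene strip slope deg 6.074881704491334 x at y=.15 0.6297575492503584 y [0.041  0.2573] 619
scene strip slope deg 6.034322888942694 x at y=.15 0.4951759262931686 y [0.0553 0.2723] 521
top strip slope deg 5.939708824503209 x at y=.15 0.6265372035949658 y [0.0416 0.259 ] 383
top strip slope deg 5.992515793675163 x at y=.15 0.4922601042191864 y [0.0565 0.2731] 375
scene crate rim 414 [543.8 -61.5] [111.   92.6] 84.1 z 0.0684
scene stick top 97 [471.  345.3] [26.2 25.2] 9.8 z 0.2422
scene rails/cheeks 1198 [585.7  88.9] [342.  157.6] 71.5 z 0.0356
scene slates 3611 [697.7 118.8] [218.  298.2] 9.5 z 0.019
scene cart top 773 [ 754.2 -213.6] [61.9 62. ] 85.2 z 0.1179
scene tape 17 [393.1 125.9] [60.9 37.2] 21.3 z 0.0585
scene plate 280 [478.1 356.2] [71.9 79.4] 85.1 z 0.0041
top crate rim 282 [543.  -60.7] [109.9  89.3] 83.1 z 0.0702
top stick top 114 [469.3 345. ] [22.5 25.2] 10.7 z 0.2449
top rails/cheeks 227 [542.4  -3.8] [ 90.7 154.1] 83.8 z 0.0349
top slates 2562 [697.2  90.3] [226.1 200.9] 9.7 z 0.0206
top cart top 494 [ 750.1 -213.1] [61.9 65.5] 2.6 z 0.1192
top tape 201 [393.8 125.4] [66.4 40.2] 20.8 z 0.0615
top plate 487 [469.6 348. ] [80.2 82.3] 10.2 z 0.0053
```

```bash
python3 -m jog '{"turn":[[0,0,-0.5],[0,0,-0.5],[0,0,0],[0,0,0],[0,0,0],[0,0,0],[0,0,0],[0,0,0],[0,0,0],[0,0,0]],"delta_pos":[[0,-0.4,0.6],[0,-0.4,0.6],[0,-0.4,0.6],[0,-0.4,0.6],[0,0,0],[0,0,0],[0,0,0],[0,0,0],[0,0,0],[0,0,0]],"hand":[1,1,1,1,1,1,1,1,1,1]}' 60; python3 -c "
from h import *
o=bot.get_obs();print(o['q'].round(1),o['tcp_rot'],o['ee_pos'])"
```

```text
time: 1.1
ee_pos: [0.1311, 0.4542, 0.3109]
tcp_rot: [-179.9, 0.0, 158.2]
wrist_force: [-0.1, 0.2, -0.1]
opening: 0.0853
[ 73.9  -0.9  17.7 108.7   0.   95.7] [-1.79934272e+02  5.97981427e-03  1.58213393e+02] [0.1310805  0.45420268 0.31093562]
```

```bash
cat >> h.py <<'E'
from scipy.spatial.transform import Rotation as Ro
def need(Rt,pt):
    o=bot.get_obs();R0=Ro.from_euler('xyz',o['tcp_rot'],degrees=True)
    rv=(Ro.from_matrix(Rt)*R0.inv()).as_rotvec(degrees=True);dp=np.array(pt)-o['ee_pos']
    print('rotvec/8',(rv/8).round(3),'dp/50mm',(dp*20).round(3),'q',o['q'].round(1),'F',o['wrist_force'].round(1))
def horiz(t,up=-1):
    t=np.radians(t);z=np.array([np.cos(t),np.sin(t),0]);x=np.array([0,0,up]);return np.c_[x,np.cross(z,x),z]
def down(yaw): return Ro.from_euler('xyz',[180,0,yaw],degrees=True).as_matrix()
E
python3 -c "
from h import *
need(horiz(10),[.381,.329,.3])"
```

```text
rotvec/8 [ -1.161 -11.309   3.12 ] dp/50mm [ 4.998 -2.504 -0.219] q [ 73.9  -0.9  17.7 108.7   0.   95.7] F [-0.1  0.2 -0.1]
```

```bash
python3 -m jog '{"turn":[[-0.083,-0.808,0.223],[-0.083,-0.808,0.223],[-0.083,-0.808,0.223],[-0.083,-0.808,0.223],[-0.083,-0.808,0.223],[-0.083,-0.808,0.223],[-0.083,-0.808,0.223],[-0.083,-0.808,0.223],[-0.083,-0.808,0.223],[-0.083,-0.808,0.223]],"delta_pos":[[0.3,-0.2,0],[0.3,-0.2,0],[0.3,-0.2,0],[0.3,-0.2,0],[0.3,-0.2,0],[0.3,-0.2,0],[0.3,-0.2,0],[0.3,-0.2,0],[0.3,-0.2,0],[0.3,-0.2,0]],"hand":[1,1,1,1,1,1,1,1,1,1]}'; python3 -c "
from h import *
need(horiz(10),[.381,.329,.3])"
```

```text
time: 2.1
ee_pos: [0.2813, 0.354, 0.3115]
tcp_rot: [167.7, 64.3, 170.6]
wrist_force: [-0.2, 0.7, 0.5]
opening: 0.0855
rotvec/8 [-0.326 -3.197  0.872] dp/50mm [ 1.994 -0.5   -0.231] q [ 92.1 -27.7 -24.9  88.2 -64.9  90.8] F [-0.2  0.7  0.5]
```

```bash
python3 -m jog '{"turn":[[-0.08,-0.8,0.22],[-0.08,-0.8,0.22],[-0.08,-0.8,0.22],[-0.086,-0.797,0.212],[0,0,0],[0,0,0],[0,0,0],[0,0,0],[0,0,0],[0,0,0]],"delta_pos":[[0.4,-0.1,0],[0.4,-0.1,0],[0.4,-0.1,0],[0.4,-0.1,0],[0.4,-0.1,-0.231],[0,0,-0.5],[0,0,-0.5],[0,0,-0.5],[0,0,-0.5],[0,0,0]],"hand":[1,1,1,1,1,1,1,1,1,1]}'; python3 -c "
from h import *
need(horiz(10),[.381,.329,.2])"
```

```text
time: 3.1
ee_pos: [0.3429, 0.3598, 0.1926]
tcp_rot: [169.7, 81.0, 177.0]
wrist_force: [-0.1, -0.0, -0.4]
opening: 0.0855
rotvec/8 [-0.032 -1.126  0.347] dp/50mm [ 0.762 -0.615  0.147] q [ 85.6 -45.6 -63.3  19.7 -75.3  38.1] F [-0.1 -0.  -0.4]
```

```bash
python3 -c "
from h import *
need(horiz(10),[.487,.348,.31])"
python3 -m jog '{"turn":[[0,0,0],[0,0,0],[0,0,0],[0,0,0],[0,-0.2,0],[0,-0.2,0.1],[0,-0.2,0.1],[0,-0.2,0.1],[0,-0.3,0.05],[0,0,0]],"delta_pos":[[0,0,0.6],[0,0,0.6],[0,0,0.6],[0,0,0.6],[0.6,-0.05,0],[0.6,-0.05,0],[0.6,-0.05,0],[0.6,-0.05,0],[0.4,-0.05,0],[0,0,0]],"hand":[1,1,1,1,1,1,1,1,1,1]}'; python3 -c "
from h import *
need(horiz(10),[.487,.348,.31])"
```

```text
rotvec/8 [-0.032 -1.126  0.347] dp/50mm [ 2.882 -0.235  2.347] q [ 85.6 -45.6 -63.3  19.7 -75.3  38.1] F [-0.1 -0.  -0.4]
time: 4.1
ee_pos: [0.4781, 0.364, 0.3138]
tcp_rot: [143.8, 88.9, 152.7]
wrist_force: [-0.7, -0.4, -0.7]
opening: 0.0858
rotvec/8 [-0.062 -0.122  0.127] dp/50mm [ 0.178 -0.32  -0.075] q [ 63.3 -44.7 -63.9 -17.6 -54.3   1.9] F [-0.7 -0.4 -0.7]
```

```bash
python3 -m jog '{"turn":[[-0.06,-0.12,0.127],[0,0,0],[0,0,0],[0,0,0],[0,0,0],[0,0,0],[0,0,0],[0,0,0],[0,0,0],[0,0,0]],"delta_pos":[[0.18,-0.32,0],[0,0,0],[0,0,0],[0,0,-0.2],[0,0,-0.2],[0,0,-0.2],[0,0,0],[0,0,0],[0,0,0],[0,0,0]],"hand":[1,1,1,1,1,1,1,1,1,1]}'; python3 -c "
from h import *
need(horiz(10),[.487,.348,.2])
cam('top','t1.png');cam('scene','s1.png')"
```

```text
time: 5.1
ee_pos: [0.4916, 0.36, 0.2932]
tcp_rot: [171.1, 89.2, -179.2]
wrist_force: [0.8, -0.4, -0.2]
opening: 0.0852
rotvec/8 [ 0.002 -0.094  0.03 ] dp/50mm [-0.092 -0.241 -1.865] q [ 60.6 -43.1 -65.7 -21.5 -50.9   1. ] F [ 0.8 -0.4 -0.2]
```

View pics/t1.png

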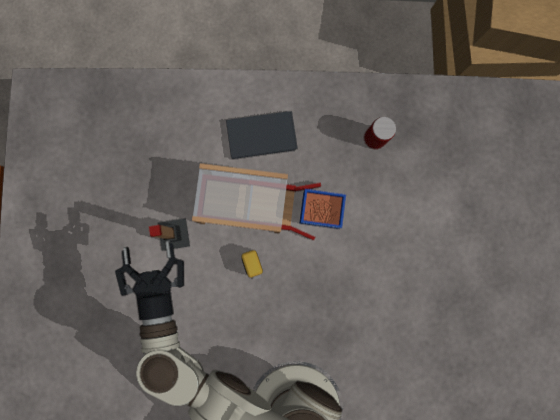

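View pics/s1.png

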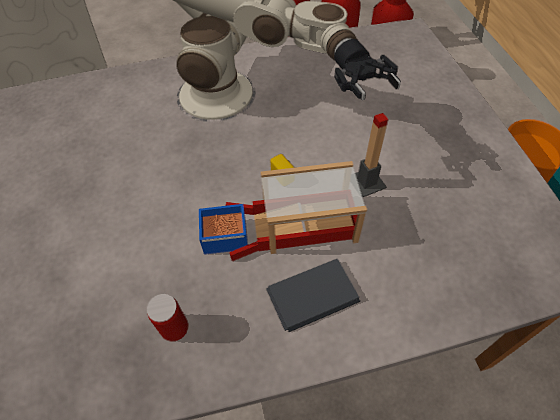

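```bash
python3 -c "
from h import *
c=camera('top')
print(proj(c,[[.4916,.36,.2932],[.4725,.3567,.2932],[.47,.345,.244],[.36,.33,.293]]))
z=c['range_z']
for u,v in [(127,252),(172,246),(182,270),(120,280)]:
  print(pts(c,[[u,v]],depth=[z[v,u]]))
"
```

```text
[[143.60014482 219.25471557]
 [144.74977451 227.93649724]
 [154.89674734 230.07323174]
 [155.05810754 279.61683919]]
[[0.41892147 0.3915497  0.30258472]]
[[0.43405212 0.29478865 0.29423236]]
[[0.38273329 0.26929083 0.30587551]]
[[0.35845537 0.40241772 0.31051776]]
```

Run:
```python
from h import *
for n in('top','scene'):
    c=camera(n);print(bot.get_obs()['ee_pos'].round(4))
    P,uv=mask_pts(c,np.ones((420,560),bool))
    d=np.array([.985,.174,0]);s=P[(P[:,2]>.265)&(P[:,2]<.36)&(P[:,1]>.2)&(P[:,1]<.5)&(P[:,0]<.6)&(P[:,0]>.3)]
    a=s@d;l=s@np.array([-.174,.985,0])
    print(n,'along max',np.percentile(a,[90,95,99,100]).round(4),'tcp along',bot.get_obs()['ee_pos']@d)
    for lo in np.arange(.2,.4,.02):
        k=(l>lo)&(l<lo+.02)
        if k.sum(): print(round(lo,2),k.sum(),a[k].max().round(4),s[k][:,2].min().round(3),s[k][:,2].max().round(3))
    i=cv2.cvtColor(c['frame'],cv2.COLOR_RGB2BGR);x0,y0=(90,200) if n=='top' else (300,30)
    cv2.imwrite(f'pics/{n}1z.png',cv2.resize(i[y0:y0+120,x0:x0+140],None,fx=4,fy=4,interpolation=cv2.INTER_CUBIC))
```

```text
[0.4916 0.36   0.2931]
top along max [0.4574 0.4742 0.4884 0.4935] tcp along 0.5468624520562271
0.2 273 0.4861 0.287 0.314
0.22 373 0.4935 0.28 0.325
0.24 393 0.4332 0.299 0.336
0.26 355 0.4335 0.284 0.338
0.28 321 0.4329 0.282 0.336
0.3 309 0.4927 0.281 0.321
0.32 287 0.4907 0.281 0.314
0.34 21 0.4457 0.303 0.31
[0.4916 0.36   0.2931]
scene along max [0.4698 0.484  0.4933 0.4963] tcp along 0.5468714978538898
0.2 269 0.4963 0.281 0.31
0.22 334 0.4949 0.279 0.316
0.24 330 0.4369 0.271 0.332
0.26 287 0.4364 0.283 0.335
0.28 223 0.4379 0.275 0.331
0.3 303 0.4953 0.278 0.315
0.32 185 0.4922 0.287 0.31
0.34 20 0.4477 0.286 0.308
```

View pics/top1z.png

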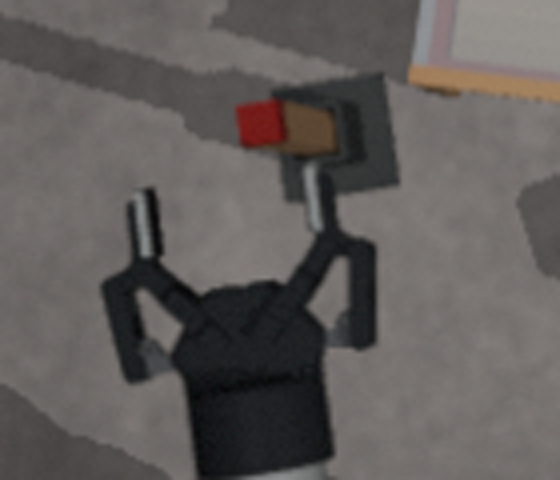

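View pics/scene1z.png

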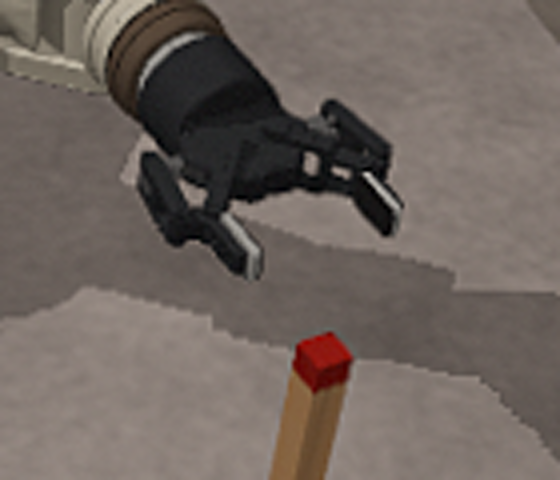

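Run:
```python
from h import *
for n in('top','scene'):
    c=dict(np.load(n+'0.npz'))
    P,uv=mask_pts(c,np.ones((420,560),bool))
    s=P[(P[:,2]>.1)&(P[:,2]<.5)&(P[:,1]>.42)&(P[:,1]<.66)&(P[:,0]<.25)&(P[:,0]>.0)]
    print(n,len(s)); 
    d=np.array([.239,.971,0])
    l=s@d
    for lo in np.arange(.4,.7,.02):
        k=(l>lo)&(l<lo+.02)
        if k.sum()>3: print(round(lo,2),k.sum(),'zmin',s[k][:,2].min().round(3),np.percentile(s[k][:,2],5).round(3),s[k][:,0].mean().round(3))
```

```text
top 1799
0.46 68 zmin 0.291 0.297 0.114
0.48 212 zmin 0.255 0.266 0.12
0.5 562 zmin 0.25 0.294 0.129
0.52 385 zmin 0.305 0.326 0.153
0.54 250 zmin 0.363 0.372 0.166
0.56 104 zmin 0.361 0.379 0.168
0.58 59 zmin 0.248 0.249 0.15
0.6 152 zmin 0.252 0.293 0.152
0.62 7 zmin 0.296 0.296 0.158
scene 745
0.46 36 zmin 0.288 0.293 0.117
0.48 120 zmin 0.249 0.257 0.124
0.5 133 zmin 0.245 0.255 0.127
0.52 65 zmin 0.304 0.307 0.141
0.54 67 zmin 0.301 0.304 0.142
0.56 66 zmin 0.3 0.305 0.15
0.58 114 zmin 0.243 0.247 0.149
0.6 132 zmin 0.25 0.26 0.153
0.62 12 zmin 0.286 0.289 0.158
```

```bash
python3 -m jog '{"turn":[[0,-0.09,0.03],[0,0,0],[0,0,0],[0,0,0],[0,0,0],[0,0,0],[0,0,0],[0,0,0],[0,0,0],[0,0,0]],"delta_pos":[[0.04,-0.22,-0.2],[0,0,-0.4],[0,0,-0.4],[0,0,-0.4],[0,0,-0.36],[0,0,0],[0,0,0],[0,0,0],[0,0,0],[0,0,0]],"hand":[1,1,1,1,1,1,1,1,1,1]}'; python3 -c "
from h import *
need(horiz(10),[.529,.356,.205])
cam('top','t2.png');cam('scene','s2.png')"
```

```text
time: 6.35
ee_pos: [0.5118, 0.3791, 0.223]
tcp_rot: [179.1, 88.5, -172.1]
wrist_force: [-0.3, -0.4, -0.0]
opening: 0.0854
rotvec/8 [ 0.028 -0.186  0.15 ] dp/50mm [ 0.344 -0.462 -0.36 ] q [ 59.9 -26.9 -65.7 -36.4 -51.1   1.9] F [-0.3 -0.4 -0. ]
```

View pics/t2.png

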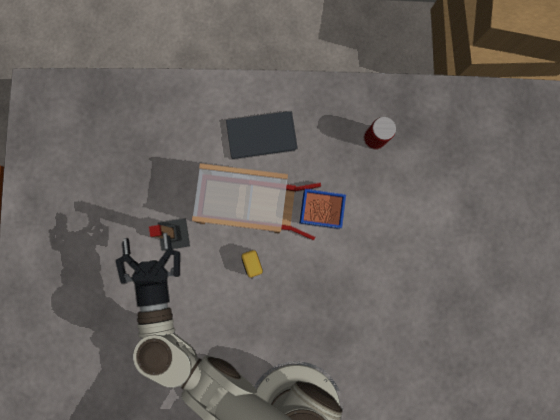

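```bash
cat >> h.py <<'E'
def tilt(t,p):
    R=horiz(t);return Ro.from_rotvec(R[:,1]*np.radians(p)).as_matrix()@R
E
python3 -c "
from h import *
R=tilt(10,25);print(R.round(3))
need(R,[.519,.354,.182])"
```

```text
[[-0.416 -0.174  0.893]
 [-0.073  0.985  0.157]
 [-0.906  0.    -0.423]]
rotvec/8 [-0.479  2.894  0.148] dp/50mm [ 0.145 -0.502 -0.812] q [ 59.9 -26.9 -65.7 -36.4 -51.1   1.9] F [-0.1 -0.6 -0.4]
```

```bash
python3 -m jog '{"turn":[[-0.12,0.72,0.037],[-0.12,0.72,0.037],[-0.12,0.72,0.037],[-0.12,0.72,0.037],[0,0,0],[0,0,0],[0,0,0],[0,0,0],[0,0,0],[0,0,0]],"delta_pos":[[0.04,-0.12,-0.1],[0.04,-0.12,-0.1],[0.03,-0.13,-0.1],[0.03,-0.13,-0.1],[0,0,-0.1],[0,0,-0.1],[0,0,-0.1],[0,0,-0.1],[0,0,0],[0,0,0]],"hand":[1,1,1,1,1,1,1,1,1,1]}'; python3 -c "
from h import *
need(tilt(10,25),[.519,.354,.182])
c=cam('top','t3.png');s=cam('scene','s3.png')
for n,c,x0,y0 in(('t',c,90,190),('s',s,300,60)):
  cv2.imwrite(f'pics/{n}3z.png',cv2.resize(cv2.cvtColor(c['frame'],cv2.COLOR_RGB2BGR)[y0:y0+120,x0:x0+140],None,fx=4,fy=4,interpolation=cv2.INTER_CUBIC))"
```

```text
time: 7.45
ee_pos: [0.5196, 0.3616, 0.184]
tcp_rot: [-179.5, 68.9, -169.5]
wrist_force: [0.4, -0.1, 0.5]
opening: 0.0854
rotvec/8 [-0.064  0.489 -0.005] dp/50mm [-0.011 -0.153 -0.04 ] q [ 54.4 -36.7 -54.9  10.2 -40.8  19.2] F [ 0.4 -0.1  0.5]
```

View pics/t3z.png

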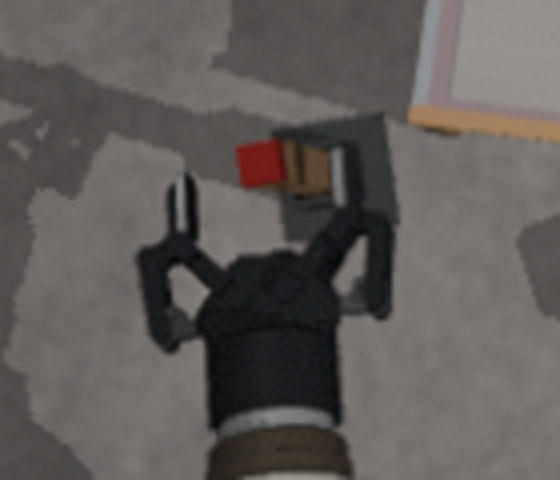

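View pics/s3z.png

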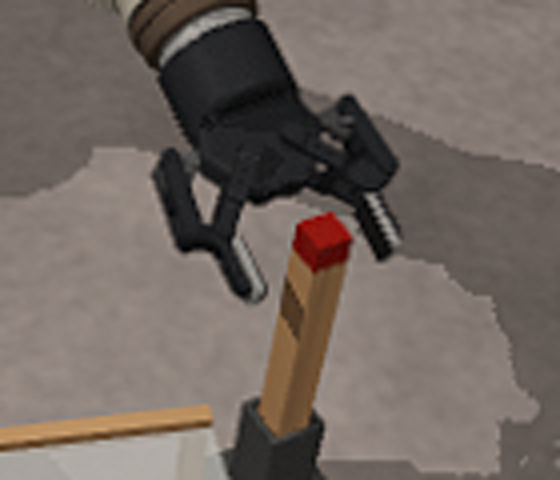

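```bash
python3 -m jog '{"turn":[[-0.064,0.48,0],[0,0,0],[0,0,0],[0,0,0],[0,0,0],[0,0,0],[0,0,0],[0,0,0],[0,0,0],[0,0,0]],"delta_pos":[[0,-0.15,-0.04],[0,0,0],[0,0,0],[0,0,0],[0,0,0],[0,0,0],[0,0,0],[0,0,0],[0,0,0],[0,0,0]],"hand":[1,1,1,1,1,1,1,1,1,1]}'
cat > tips.py <<'E'
from h import *
need(tilt(10,25),[.519,.354,.182])
for n in('top','scene'):
    c=camera(n);o=bot.get_obs()
    R=Ro.from_euler('xyz',o['tcp_rot'],degrees=True).as_matrix()
    P,uv=mask_pts(c,np.ones((420,560),bool))
    q=(P-o['ee_pos'])@R   # tool coords
    k=(abs(q[:,0])<.02)&(abs(q[:,1])<.075)&(q[:,2]>-.15)&(q[:,2]<.02)
    q=q[k]
    for lo in np.arange(-.075,.075,.01):
        m=(q[:,1]>=lo)&(q[:,1]<lo+.01)
        if m.sum()>2: print(n,'y',round(lo,3),m.sum(),'z max',q[m,2].max().round(4),'x',q[m,0].mean().round(3))
E
python3 tips.py
```

```text
time: 8.55
ee_pos: [0.5198, 0.354, 0.183]
tcp_rot: [179.9, 65.1, -170.1]
wrist_force: [0.3, -0.2, 0.4]
opening: 0.0854
rotvec/8 [-0.006  0.011 -0.001] dp/50mm [-0.016 -0.001 -0.021] q [ 52.8 -36.9 -51.9  17.4 -38.   21.3] F [ 0.3 -0.2  0.4]
top y -0.075 87 z max -0.0996 x -0.007
top y -0.065 83 z max -0.0759 x -0.011
top y -0.055 128 z max -0.0558 x -0.007
top y -0.045 98 z max -0.0544 x -0.008
top y -0.035 78 z max -0.1094 x -0.009
top y -0.025 56 z max -0.1144 x -0.015
top y -0.015 74 z max -0.0408 x -0.008
top y -0.005 61 z max -0.0617 x -0.011
top y 0.005 63 z max -0.0695 x -0.012
top y 0.015 41 z max -0.1158 x -0.015
top y 0.025 53 z max -0.111 x -0.014
top y 0.035 92 z max -0.0535 x -0.008
top y 0.045 102 z max -0.0547 x -0.009
top y 0.055 115 z max -0.0677 x -0.007
top y 0.065 67 z max -0.1012 x -0.013
scene y -0.075 148 z max -0.0969 x -0.003
scene y -0.065 105 z max -0.0614 x -0.005
scene y -0.055 135 z max -0.0538 x -0.006
scene y -0.045 102 z max -0.054 x -0.006
scene y -0.035 81 z max -0.1064 x -0.009
scene y -0.025 68 z max -0.1109 x -0.011
scene y -0.015 165 z max -0.033 x -0.004
scene y -0.005 107 z max -0.0336 x -0.005
scene y 0.005 113 z max -0.0327 x -0.007
scene y 0.015 53 z max -0.1126 x -0.014
scene y 0.025 80 z max -0.1072 x -0.006
scene y 0.035 142 z max -0.0526 x -0.002
scene y 0.045 116 z max -0.0513 x -0.005
scene y 0.055 110 z max -0.0686 x -0.005
scene y 0.065 62 z max -0.0972 x -0.007
```

```bash
python3 -m jog '{"turn":[[0,0,0],[0,0,0],[0,0,0],[0,0,0],[0,0,0],[0,0,0],[0,0,0],[0,0,0],[0,0,0],[0,0,0]],"delta_pos":[[0,0,0],[0,0,0],[0,0,0],[0,0,0],[0,0,0],[0,0,0],[0,0,0],[0,0,0],[0,0,0],[0,0,0]],"hand":[-1,-1,-1,-1,-1,-1,-1,-1,-1,-1]}' 80; python3 tips.py | grep -v 'y 0.0[56]' ; python3 -c "
from h import *
c=cam('top','t4.png');s=cam('scene','s4.png')
for n,c,x0,y0 in(('t',c,90,190),('s',s,300,60)):
  cv2.imwrite(f'pics/{n}4z.png',cv2.resize(cv2.cvtColor(c['frame'],cv2.COLOR_RGB2BGR)[y0:y0+120,x0:x0+140],None,fx=4,fy=4,interpolation=cv2.INTER_CUBIC))"
```

```text
time: 9.65
ee_pos: [0.5198, 0.354, 0.1831]
tcp_rot: [179.9, 65.1, -170.1]
wrist_force: [-0.1, 0.8, 0.9]
opening: 0.0227
rotvec/8 [-0.007  0.011 -0.001] dp/50mm [-0.016 -0.001 -0.022] q [ 52.8 -36.9 -51.9  17.4 -38.   21.3] F [-0.1  0.8  0.9]
top y -0.065 44 z max -0.1195 x -0.007
top y -0.055 76 z max -0.0956 x -0.01
top y -0.045 78 z max -0.0847 x -0.009
top y -0.035 59 z max -0.0832 x -0.01
top y -0.025 198 z max -0.0437 x -0.01
top y -0.015 78 z max -0.0444 x -0.014
top y -0.005 64 z max -0.0597 x -0.011
top y 0.005 118 z max -0.0451 x -0.01
top y 0.015 120 z max -0.0447 x -0.013
top y 0.025 66 z max -0.0826 x -0.009
top y 0.035 103 z max -0.0879 x -0.006
top y 0.045 93 z max -0.0939 x -0.009
scene y -0.075 7 z max -0.1289 x -0.0
scene y -0.065 81 z max -0.1085 x -0.003
scene y -0.055 87 z max -0.0904 x -0.005
scene y -0.045 104 z max -0.0824 x -0.005
scene y -0.035 110 z max -0.0521 x -0.004
scene y -0.025 283 z max -0.041 x -0.007
scene y -0.015 130 z max -0.0317 x -0.01
scene y -0.005 99 z max -0.0326 x -0.005
scene y 0.005 181 z max -0.0338 x -0.006
scene y 0.015 104 z max -0.0397 x -0.011
scene y 0.025 49 z max -0.054 x -0.009
scene y 0.035 101 z max -0.0835 x -0.004
scene y 0.045 68 z max -0.0939 x -0.006
```

View pics/s4z.png

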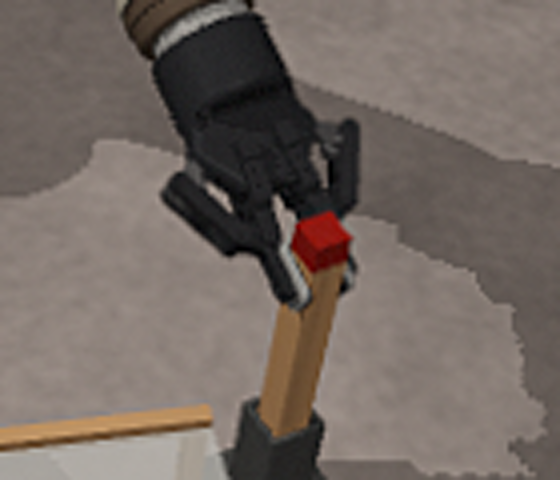

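```bash
python3 -m jog '{"turn":[[0,0,0],[0,0,0],[0,0,0],[0,0,0],[0,0,0],[0,0,0],[0,0,0],[0,0,0],[0,0,0],[0,0,0]],"delta_pos":[[0,0,0.2],[0,0,0.3],[0,0,0.4],[0,0,0.4],[0,0,0.4],[0,0,0.4],[0,0,0.4],[0,0,0.2],[0,0,0],[0,0,0]],"hand":[-1,-1,-1,-1,-1,-1,-1,-1,-1,-1]}' 80
cat > lay.py <<'E'
from h import *
import sys
b=np.array([np.sin(np.radians(6)),np.cos(np.radians(6)),0]);up=np.array([0,0,1.])
def layR(lean): 
    s,c_=np.sin(np.radians(lean)),np.cos(np.radians(lean))
    z=-c_*up+s*b; red=-b
    x=-(red+s*z)/c_; return np.c_[x,np.cross(z,x),z]
if __name__=='__main__':
    R=layR(25);print(R.round(3));need(R,[.48,.37,.31])
    c=cam('top');s=cam('scene',sys.argv[1])
E
python3 lay.py s5.png
```

```text
time: 10.85
ee_pos: [0.5197, 0.3539, 0.3169]
tcp_rot: [-180.0, 65.0, -169.9]
wrist_force: [-0.4, 0.1, -1.1]
opening: 0.0226
[[ 0.095  0.995  0.044]
 [ 0.901 -0.105  0.42 ]
 [ 0.423  0.    -0.906]]
rotvec/8 [  8.639   9.264 -10.113] dp/50mm [-0.793  0.322 -0.138] q [ 52.8 -38.3 -37.7  33.  -38.   21.3] F [-0.4  0.1 -1.1]
```

View pics/s5.png

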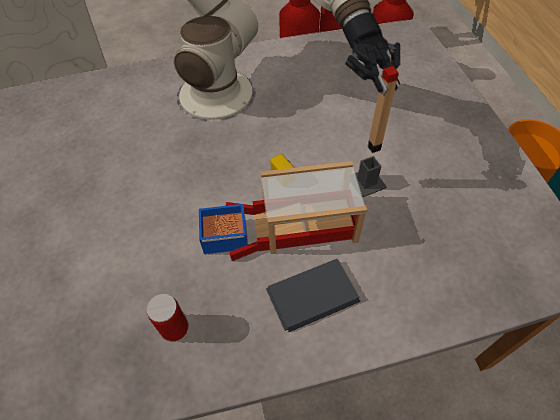

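```bash
python3 -m jog '{"turn":[[0.508,0.545,-0.595],[0.508,0.545,-0.595],[0.508,0.545,-0.595],[0.508,0.545,-0.595],[0.508,0.545,-0.595],[0.508,0.545,-0.595],[0.508,0.545,-0.595],[0.508,0.545,-0.595],[0.508,0.545,-0.595],[0.508,0.545,-0.595]],"delta_pos":[[0,0,0.1],[-0.05,0,0.1],[-0.05,0.02,0],[-0.05,0.02,0],[-0.05,0.02,0],[-0.05,0.02,0],[-0.05,0.02,0],[-0.05,0.02,0],[-0.05,0.02,0],[-0.05,0.02,0]],"hand":[-1,-1,-1,-1,-1,-1,-1,-1,-1,-1]}' 80; python3 lay.py s6.png
```

```text
time: 11.95
ee_pos: [0.4971, 0.3623, 0.3269]
tcp_rot: [157.3, 9.4, 121.9]
wrist_force: [0.9, 0.2, -0.5]
opening: 0.0227
[[ 0.095  0.995  0.044]
 [ 0.901 -0.105  0.42 ]
 [ 0.423  0.    -0.906]]
rotvec/8 [ 3.548  3.782 -4.137] dp/50mm [-0.342  0.154 -0.339] q [ 42.8  -5.8  10.4  85.2 -12.8  96.7] F [ 0.9  0.2 -0.5]
```

View pics/s6.png

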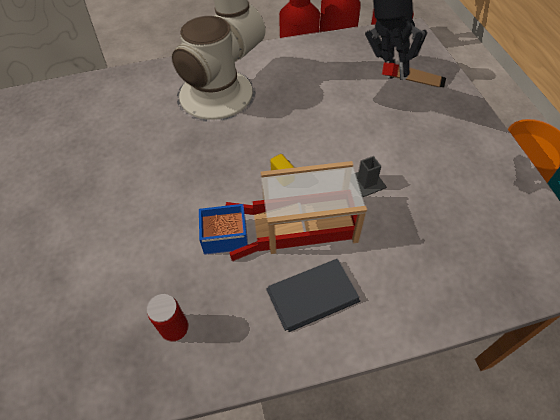

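```bash
python3 -m jog '{"turn":[[0.507,0.54,-0.591],[0.507,0.54,-0.591],[0.507,0.54,-0.591],[0.507,0.54,-0.591],[0.507,0.54,-0.591],[0.507,0.54,-0.591],[0.507,0.54,-0.591],[0,0,0],[0,0,0],[0,0,0]],"delta_pos":[[0,0,0],[0,0,0],[0,0,0],[0,0,0],[0,0,0],[0,0,0],[0,0,0],[0,0,0],[0,0,0],[0,0,0]],"hand":[-1,-1,-1,-1,-1,-1,-1,-1,-1,-1]}' 80; python3 lay.py s7.png
```

```text
time: 13.05
ee_pos: [0.4969, 0.3623, 0.3279]
tcp_rot: [179.5, -24.8, 84.5]
wrist_force: [-0.5, 0.8, -1.1]
opening: 0.0233
[[ 0.095  0.995  0.044]
 [ 0.901 -0.105  0.42 ]
 [ 0.423  0.    -0.906]]
rotvec/8 [ 0.033  0.05  -0.037] dp/50mm [-0.338  0.155 -0.357] q [ 25.3   1.5  18.1  92.9  20.9 123.4] F [-0.5  0.8 -1.1]
```

View pics/s7.png

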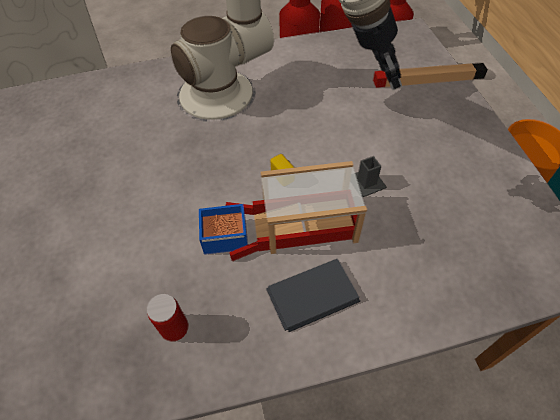

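```bash
python3 -m jog '{"turn":[[0,0,0],[0,0,0],[0,0,0],[0,0,0],[0,0,0],[0,0,0],[0,0,0],[0,0,0],[0,0,0],[0,0,0]],"delta_pos":[[0.02,-0.4,0],[0.02,-0.7,0],[0.02,-0.8,0],[0.02,-0.8,0],[0.02,-0.8,0],[0.02,-0.8,0],[0.02,-0.8,0],[0.02,-0.8,0],[0.02,-0.8,0],[0.02,-0.8,0]],"hand":[-1,-1,-1,-1,-1,-1,-1,-1,-1,-1]}' 80
python3 -m jog '{"turn":[[0,0,0],[0,0,0],[0,0,0],[0,0,0],[0,0,0],[0,0,0],[0,0,0],[0,0,0],[0,0,0],[0,0,0]],"delta_pos":[[0.02,-0.8,0],[0.02,-0.8,0],[0.02,-0.8,0],[0.02,-0.8,0],[0.02,-0.8,0],[0.02,-0.8,0],[0.02,-0.8,0],[0.02,-0.4,0],[0,0,0],[0,0,0]],"hand":[-1,-1,-1,-1,-1,-1,-1,-1,-1,-1]}' 80
cat > stick.py <<'E'
from h import *
import sys
from lay import *
zlo=float(sys.argv[1]);zhi=float(sys.argv[2]);tag=sys.argv[3]
def stickpts(c,zlo,zhi,box):
    hsv=cv2.cvtColor(c['frame'],cv2.COLOR_RGB2HSV);H,S,V=[hsv[...,i].astype(int) for i in range(3)]
    red=((H<6)|(H>172))&(S>150)&(V>60);wood=(abs(H-15)<9)&(S>70)&(V>60)
    out=[]
    for m in(red,wood):
        P,_=mask_pts(c,m);k=(P[:,2]>zlo)&(P[:,2]<zhi)&(P[:,0]>box[0])&(P[:,0]<box[1])&(P[:,1]>box[2])&(P[:,1]<box[3]);out.append(P[k])
    return out
if __name__=='__main__':
    o=bot.get_obs();print(o['ee_pos'].round(4),o['tcp_rot'].round(1),o['wrist_force'].round(1))
    for n in('top','scene'):
        c=cam(n,f'{n}{tag}.png')
        r,w=stickpts(c,zlo,zhi,(.3,.8,-.6,-.1301))
        if len(w)<10: print(n,len(w));continue
        m=w.mean(0);u,s,vt=np.linalg.svd(w-m);d=vt[0]*np.sign(vt[0][1])
        t=(w-m)@d
        print(n,'wood',len(w),m.round(4),'dir',d.round(3),'tilt deg',np.degrees(np.arcsin(d[2])).round(2),'yaw',np.degrees(np.arctan2(d[1],d[0])).round(2),'end+ (rubber side wood end)',(m+d*np.percentile(t,99.5)).round(4),'end-',(m+d*np.percentile(t,.5)).round(4),'red',r.mean(0).round(4) if len(r) else None,len(r))
E
python3 stick.py .25 .45 8
```

```text
time: 14.15
ee_pos: [0.5071, -0.0142, 0.3283]
tcp_rot: [179.6, -24.8, 84.4]
wrist_force: [1.6, -0.1, -1.0]
opening: 0.0224
time: 15.15
ee_pos: [0.5129, -0.3086, 0.3219]
tcp_rot: [179.3, -24.7, 84.3]
wrist_force: [1.0, 1.1, 0.1]
opening: 0.0227
[ 0.5129 -0.3086  0.3219] [179.3 -24.7  84.3] [1.  1.1 0.1]
top wood 1116 [ 0.5164 -0.2522  0.3833] dir [ 0.101  0.995 -0.014] tilt deg -0.78 yaw 84.2 end+ (rubber side wood end) [ 0.5261 -0.1562  0.382 ] end- [ 0.5066 -0.3481  0.3846] red [ 0.5078 -0.3565  0.388 ] 64
scene wood 1710 [ 0.5241 -0.2415  0.3777] dir [ 0.124  0.992 -0.017] tilt deg -0.99 yaw 82.89 end+ (rubber side wood end) [ 0.5348 -0.1561  0.3763] end- [ 0.5119 -0.3399  0.3795] red [ 0.518  -0.3573  0.3742] 50
```

View pics/scene8.png

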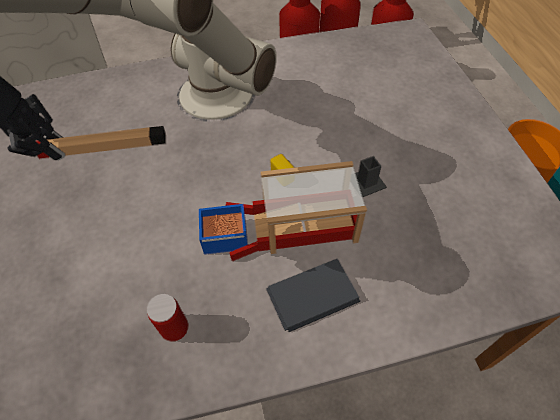

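```bash
python3 -m jog '{"turn":[[0,0,0],[0,0,0],[0,0,0],[0,0,0],[0,0,0],[0,0,0],[0,0,0],[0,0,0],[0,0,0],[0,0,0]],"delta_pos":[[0,-0.2,-0.4],[0,-0.2,-0.8],[0,0,-0.8],[0,0,-0.8],[0,0,-0.8],[0,0,-0.8],[0,0,-0.8],[0,0,-0.5],[0,0,0],[0,0,0]],"hand":[-1,-1,-1,-1,-1,-1,-1,-1,-1,-1]}' 80;python3 stick.py .04 .15 9
```

```text
time: 16.25
ee_pos: [0.5132, -0.3285, 0.0386]
tcp_rot: [179.2, -24.6, 84.3]
wrist_force: [0.4, 1.2, -0.4]
opening: 0.0228
[ 0.5132 -0.3285  0.0386] [179.2 -24.6  84.3] [ 0.4  1.2 -0.4]
top wood 689 [ 0.5167 -0.2711  0.1001] dir [ 0.107  0.994 -0.012] tilt deg -0.7 yaw 83.87 end+ (rubber side wood end) [ 0.5269 -0.1758  0.0989] end- [ 0.5064 -0.367   0.1012] red [ 0.5932 -0.3106  0.103 ] 60
scene wood 1056 [ 0.524  -0.2643  0.0956] dir [ 0.144  0.989 -0.022] tilt deg -1.25 yaw 81.7 end+ (rubber side wood end) [ 0.5367 -0.1768  0.0937] end- [ 0.5093 -0.3647  0.0979] red [ 0.7755 -0.2093  0.0827] 470
```

```bash
python3 -m jog '{"turn":[[0,0,0],[0,0,0],[0,0,0],[0,0,0],[0,0,0],[0,0,0],[0,0,0],[0,0,0],[0,0,0],[0,0,0]],"delta_pos":[[0,0,-0.4],[0,0,-0.4],[0,0,-0.3],[0,0,-0.16],[0,0,0],[0,0,0],[0,0,0],[0,0,0],[0,0,0],[0,0,0]],"hand":[-1,-1,-1,-1,-1,-1,-1,-1,-1,-1]}' 80;python3 stick.py .01 .1 10
```

```text
time: 17.35
ee_pos: [0.5131, -0.3295, -0.026]
tcp_rot: [179.3, -24.6, 84.3]
wrist_force: [0.2, -0.5, -0.9]
opening: 0.0227
[ 0.5131 -0.3295 -0.026 ] [179.3 -24.6  84.3] [ 0.2 -0.5 -0.9]
top wood 639 [ 0.5167 -0.2727  0.0356] dir [ 0.107  0.994 -0.013] tilt deg -0.74 yaw 83.88 end+ (rubber side wood end) [ 0.527  -0.1768  0.0344] end- [ 0.5064 -0.369   0.0369] red [ 0.542  -0.348   0.0507] 36
scene wood 942 [ 0.5232 -0.2654  0.0306] dir [ 0.137  0.99  -0.025] tilt deg -1.43 yaw 82.12 end+ (rubber side wood end) [ 0.5352 -0.178   0.0284] end- [ 0.5095 -0.3642  0.0331] red [ 0.7782 -0.2081  0.0575] 469
```

View pics/scene10.png

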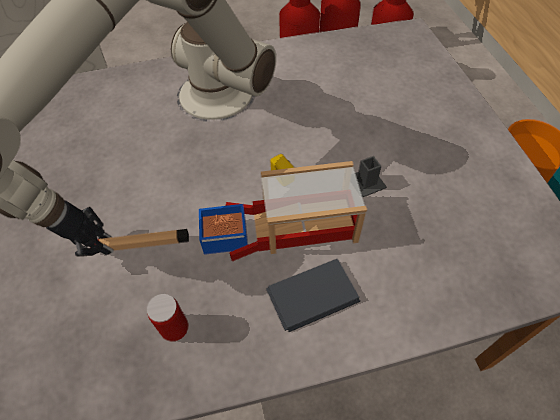

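```bash
python3 -m jog '{"turn":[[0,0,0],[0,0,0],[0,0,0],[0,0,0],[0,0,0],[0,0,0],[0,0,0],[0,0,0],[0,0,0],[0,0,0]],"delta_pos":[[0,0,-0.06],[0,0,0],[0,0,0],[0,0,0],[0,0,0],[0,0,0],[0,0,0],[0,0,0],[0,0,0],[0,0,0]],"hand":[-1,-1,-0.3,-0.2,-0.1,0,0.2,0.4,0.6,1]}' 80;python3 stick.py .01 .1 11
```

```text
time: 18.45
ee_pos: [0.513, -0.3294, -0.0292]
tcp_rot: [179.3, -24.6, 84.3]
wrist_force: [0.8, -0.3, 0.5]
opening: 0.0808
[ 0.513  -0.3294 -0.0292] [179.3 -24.6  84.3] [ 0.8 -0.3  0.5]
top wood 621 [ 0.5166 -0.2733  0.0244] dir [ 0.115  0.993 -0.   ] tilt deg -0.01 yaw 83.4 end+ (rubber side wood end) [ 0.5279 -0.1763  0.0244] end- [ 0.5055 -0.3695  0.0244] red [ 0.5281 -0.3595  0.0334] 44
scene wood 849 [ 0.5215 -0.2723  0.0218] dir [0.138 0.99  0.   ] tilt deg 0.03 yaw 82.07 end+ (rubber side wood end) [ 0.5347 -0.1775  0.0219] end- [ 0.508  -0.3693  0.0218] red [ 0.7536 -0.2236  0.0538] 512
```

View pics/scene11.png

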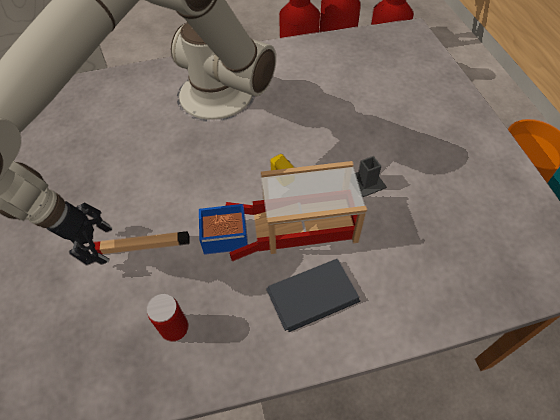

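```bash
python3 -c "
from lay import *
need(layR(10),[.5125,-.317,-.034])"
```

```text
rotvec/8 [-1.811  0.271 -0.005] dp/50mm [-0.01   0.248 -0.096] q [-43.1  29.9  12.7  87.8  19.8  50.2] F [0.2 0.5 0.1]
```

```bash
python3 -m jog '{"turn":[[-0.6,0.09,0],[-0.6,0.09,0],[-0.6,0.09,0],[0,0,0],[0,0,0],[0,0,0],[0,0,0],[0,0,0],[0,0,0],[0,0,0]],"delta_pos":[[0,0.08,0],[0,0.08,0],[0,0.09,0],[0,0,-0.09],[0,0,0],[0,0,0],[0,0,0],[0,0,0],[0,0,0],[0,0,0]],"hand":[1,1,1,1,1,-1,-1,-1,-1,-1]}' 120;python3 stick.py .01 .1 12; python3 -c "
from lay import *
need(layR(10),[.5125,-.317,-.034])"
```

```text
time: 19.55
ee_pos: [0.5132, -0.3175, -0.0333]
tcp_rot: [180.0, -10.1, 84.0]
wrist_force: [-0.6, -0.1, -0.3]
opening: 0.0216
[ 0.5132 -0.3175 -0.0333] [180.  -10.1  84. ] [-0.6 -0.1 -0.3]
top wood 532 [ 0.5183 -0.2583  0.0252] dir [ 0.105  0.994 -0.015] tilt deg -0.84 yaw 83.96 end+ (rubber side wood end) [ 0.5269 -0.1763  0.024 ] end- [ 0.5092 -0.3442  0.0265] red [ 0.7215 -0.2259  0.0652] 6
scene wood 650 [ 0.5235 -0.2501  0.0223] dir [ 0.135  0.991 -0.014] tilt deg -0.8 yaw 82.26 end+ (rubber side wood end) [ 0.5334 -0.1774  0.0212] end- [ 0.5126 -0.3303  0.0234] red [ 0.7686 -0.2143  0.0565] 485
rotvec/8 [-0.007  0.004 -0.002] dp/50mm [-0.013  0.008 -0.011] q [-36.4  19.2   1.2  77.    8.7  59.2] F [-0.3 -1.1  2.1]
```

View pics/scene12.png

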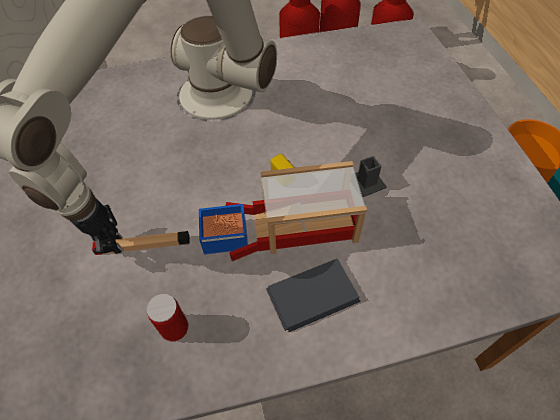

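View pics/top12.png

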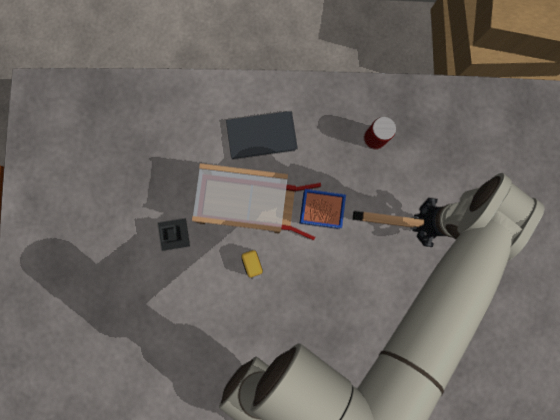

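```bash
cat > rackf.py <<'E'
from h import *
O=np.array([.547,.018]);ux=np.array([np.sin(np.radians(6)),np.cos(np.radians(6))]);uy=np.array([-ux[1],ux[0]])
def rk(P): P=np.atleast_2d(P);q=P[:,:2]-O;return np.c_[q@ux,q@uy]
E
python3 - <<'E'
from rackf import *
for n,(x0,y0,w,h) in {'top':(335,195,40,40),'scene':(170,220,40,35)}.items():
    c=camera(n);f=c['frame'];V=f.max(2)[y0:y0+h,x0:x0+w]
    m=np.zeros(f.shape[:2],bool);m[y0:y0+h,x0:x0+w]=V<38
    nb,l,st,ce=cv2.connectedComponentsWithStats(m.astype(np.uint8));i=1+np.argmax(st[1:,4]);m=l==i
    v,u=np.nonzero(m);P=pts(c,np.c_[u,v],depth=c['range_z'][v,u]);print(n,st[i],'rack',np.percentile(rk(P),[1,99],axis=0).round(4).tolist(),'z',np.percentile(P[:,2],[5,95]).round(3),P.mean(0).round(4))
    b=cv2.cvtColor(f,cv2.COLOR_RGB2HSV);H,S,V=[b[...,k].astype(int) for k in range(3)]
    m=(abs(H-112)<12)&(S>130)&(V>50);P,_=mask_pts(c,m);P=P[(P[:,2]>.06)&(P[:,2]<.08)]
    r=rk(P);print(n,'crate rack x',np.percentile(r,[1,99],axis=0).round(4).tolist())
E
```

```text
top [353 211  10   9  79] rack [[-0.193, -0.011], [-0.1195, 0.0355]] z [0.012 0.03 ] [ 0.5271 -0.1583  0.0405]
top crate rack x [[-0.1335, -0.0481], [-0.0239, 0.0402]]
scene [178 231  11  13 127] rack [[-0.1939, -0.0154], [-0.17, 0.0094]] z [0.006 0.026] [ 0.534  -0.163   0.0192]
scene crate rack x [[-0.1344, -0.0506], [-0.0244, 0.0399]]
```

```bash
python3 -m jog '{"turn":[[0,0,0],[0,0,0],[0,0,0],[0,0,0],[0,0,0],[0,0,0],[0,0,0],[0,0,0],[0,0,0],[0,0,0]],"delta_pos":[[0,0,0.23],[0.02,0,0.23],[0,0,0],[0.02,0.2,0],[0.02,0.2,0],[0.02,0.15,0],[0.015,0.15,0],[0.015,0.15,0],[0.015,0.15,0],[0.015,0.15,0]],"hand":[-1,-1,-1,-1,-1,-1,-1,-1,-1,-1]}' 120;python3 stick.py .02 .1 13
```

```text
time: 20.75
ee_pos: [0.5199, -0.2591, -0.0108]
tcp_rot: [-180.0, -10.0, 84.0]
wrist_force: [-2.7, -2.6, -1.1]
opening: 0.0213
[ 0.5199 -0.2591 -0.0108] [-180.  -10.   84.] [-2.7 -2.6 -1.1]
top wood 502 [ 0.5241 -0.2049  0.0471] dir [ 0.1    0.995 -0.01 ] tilt deg -0.59 yaw 84.24 end+ (rubber side wood end) [ 0.5316 -0.1308  0.0464] end- [ 0.5165 -0.2808  0.0479] red [ 0.7207 -0.2244  0.0578] 4
scene wood 753 [ 0.5309 -0.1986  0.0416] dir [ 0.119  0.993 -0.006] tilt deg -0.34 yaw 83.16 end+ (rubber side wood end) [ 0.539  -0.1312  0.0412] end- [ 0.5188 -0.2995  0.0422] red [ 0.7516 -0.2194  0.0597] 468
```

View pics/top13.png

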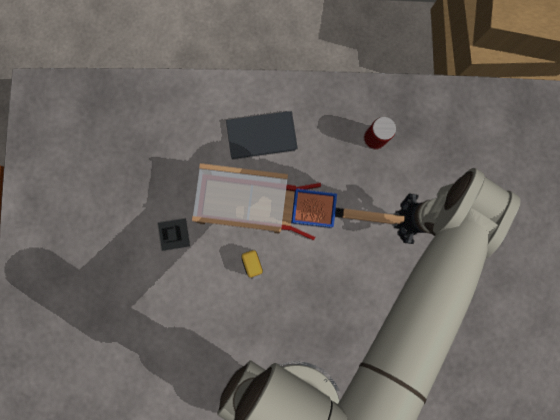

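View pics/scene13.png

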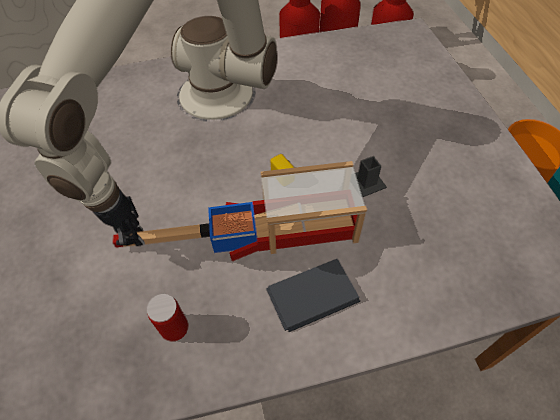

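```bash
python3 -m jog '{"turn":[[0,0,0],[0,0,0],[0,0,0],[0,0,0],[0,0,0],[0,0,0],[0,0,0],[0,0,0],[0,0,0],[0,0,0]],"delta_pos":[[0.015,0.15,0],[0.015,0.15,0],[0.016,0.15,0],[0.016,0.15,0],[0.016,0.15,0],[0.016,0.15,0],[0.016,0.15,0],[0.016,0.15,0],[0.016,0.15,0],[0.016,0.15,0.02]],"hand":[-1,-1,-1,-1,-1,-1,-1,-1,-1,-1]}' 120;python3 stick.py .02 .1 14
```

```text
time: 21.85
ee_pos: [0.5277, -0.1837, -0.01]
tcp_rot: [-180.0, -10.1, 84.0]
wrist_force: [-1.9, -4.2, -2.8]
opening: 0.0213
[ 0.5277 -0.1837 -0.01  ] [-180.   -10.1   84. ] [-1.9 -4.2 -2.8]
top wood 235 [ 0.5285 -0.1649  0.0476] dir [ 0.074  0.997 -0.033] tilt deg -1.91 yaw 85.77 end+ (rubber side wood end) [ 0.5311 -0.1304  0.0465] end- [ 0.5257 -0.2023  0.0489] red [ 0.7204 -0.2245  0.0592] 6
scene wood 338 [ 0.5359 -0.1624  0.0438] dir [-0.095  0.987 -0.127] tilt deg -7.3 yaw 95.5 end+ (rubber side wood end) [ 0.5328 -0.1311  0.0397] end- [ 0.5422 -0.2286  0.0523] red [ 0.7367 -0.2132  0.0592] 513
```

View pics/top14.png

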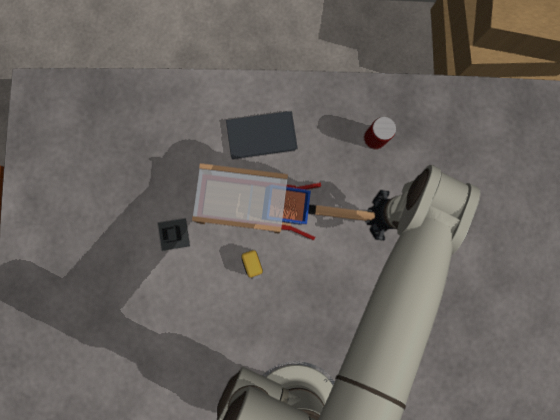

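View pics/scene14.png

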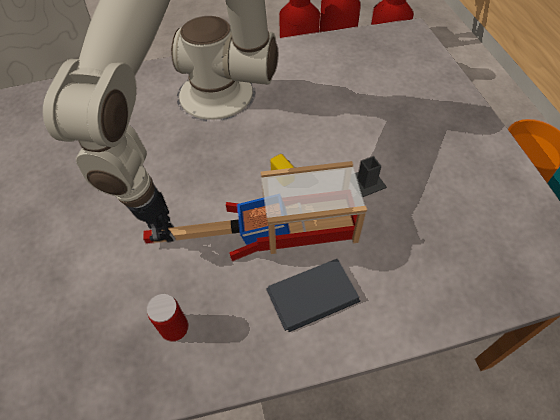

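```bash
python3 -m jog '{"turn":[[0,0,0],[0,0,0],[0,0,0],[0,0,0],[0,0,0],[0,0,0],[0,0,0],[0,0,0],[0,0,0],[0,0,0]],"delta_pos":[[0.016,0.15,0.01],[0.016,0.15,0.01],[0.016,0.15,0.02],[0.016,0.15,0.02],[0.016,0.15,0.04],[0.016,0.15,0.04],[0.016,0.15,0.04],[0.016,0.15,0.04],[0.016,0.15,0.04],[0.016,0.15,0.04]],"hand":[-1,-1,-1,-1,-1,-1,-1,-1,-1,-1]}' 120;python3 stick.py .02 .1 15
```

```text
time: 22.95
ee_pos: [0.5347, -0.1234, 0.0041]
tcp_rot: [-180.0, -8.4, 83.6]
wrist_force: [-16.1, -97.5, -18.7]
opening: 0.0214
[ 0.5347 -0.1234  0.0041] [-180.    -8.4   83.6] [-16.1 -97.5 -18.7]
top 1
scene wood 89 [ 0.5392 -0.1662  0.0443] dir [0.962 0.057 0.267] tilt deg 15.48 yaw 3.4 end+ (rubber side wood end) [ 0.6757 -0.158   0.0822] end- [ 0.5196 -0.1673  0.0389] red [ 0.7404 -0.2038  0.0583] 515
```

View pics/top15.png

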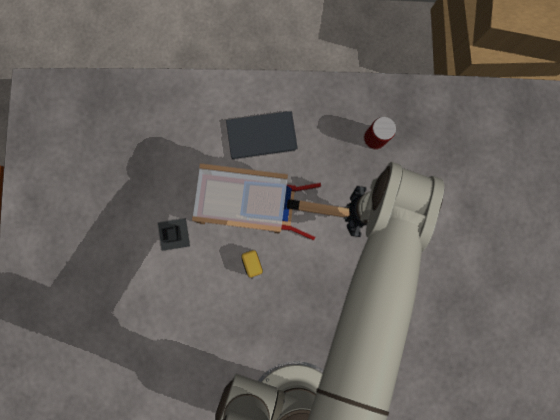

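View pics/scene15.png

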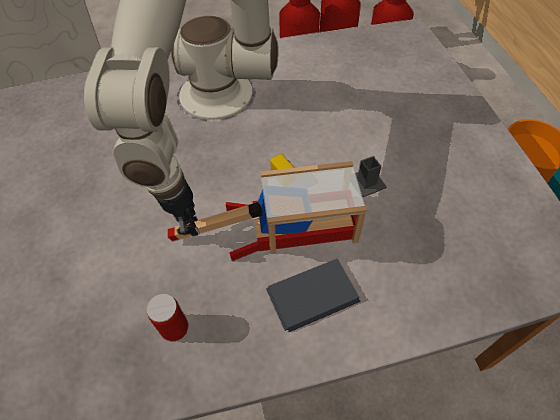

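```bash
python3 -m jog '{"turn":[[0,0,0],[0,0,0],[0,0,0],[0,0,0],[0,0,0],[0,0,0],[0,0,0],[0,0,0],[0,0,0],[0,0,0]],"delta_pos":[[-0.05,-0.45,0],[0,0,0],[0,0,0],[0,0,0],[0,0,0],[0,0,0],[0,0,0],[0,0,0],[0,0,0],[0,0,0]],"hand":[-1,-1,-1,-1,-1,-1,-1,-1,-1,-1]}' 120;python3 - <<'E'
from h import *
o=bot.get_obs();print(o['ee_pos'],o['tcp_rot'],o['wrist_force'])
for n,(x0,y0) in {'top':(190,150),'scene':(150,150)}.items():
    c=cam(n);w,h=(220,100) if n=='top' else (230,130)
    cv2.imwrite(f'pics/{n}16z.png',cv2.resize(cv2.cvtColor(c['frame'],cv2.COLOR_RGB2BGR)[y0:y0+h,x0:x0+w],None,fx=3.4,fy=3.4,interpolation=cv2.INTER_CUBIC))
E
```

```text
time: 24.05
ee_pos: [0.5338, -0.1324, 0.0062]
tcp_rot: [179.9, -10.0, 84.0]
wrist_force: [-1.3, -8.9, 2.9]
opening: 0.0209
[ 0.53384196 -0.13235795  0.00615114] [179.91979402 -10.03352525  84.02405281] [-1.2812967  -8.9172128   2.93546935]
```

View pics/top16z.png

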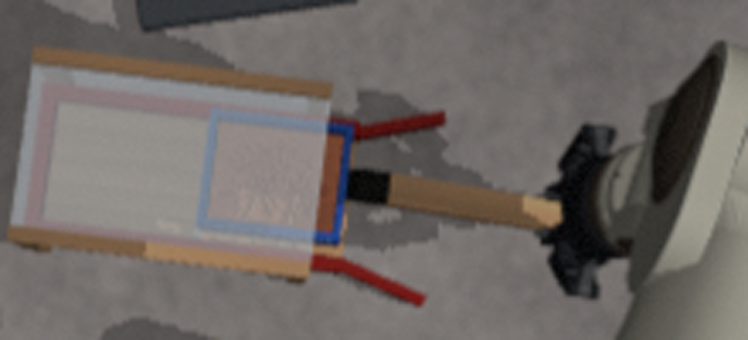

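View pics/scene16z.png

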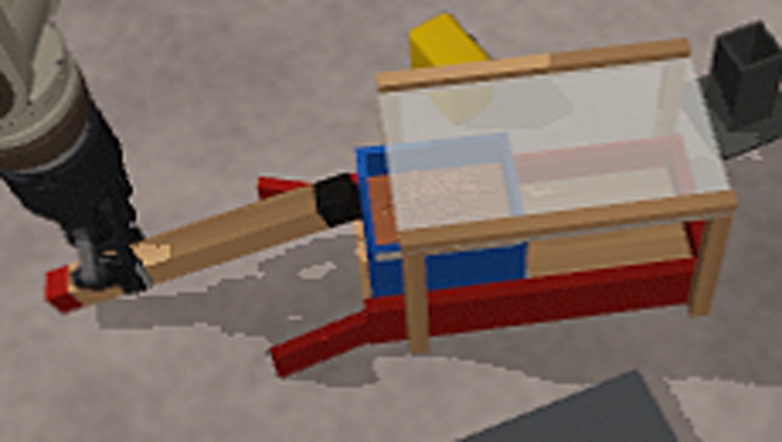

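```bash
cat > crate.py <<'E'
from rackf import *
def blue(c):
    b=cv2.cvtColor(c['frame'],cv2.COLOR_RGB2HSV);H,S,V=[b[...,k].astype(int) for k in range(3)]
    return (abs(H-112)<14)&(S>60)&(V>50)
if __name__=='__main__':
    for n in('top','scene'):
        c=camera(n);P,uv=mask_pts(c,blue(c));r=rk(P);k=(r[:,0]>-.2)&(r[:,0]<.27)&(abs(r[:,1])<.075);P=P[k];r=r[k];uv=uv[k]
        print(n,len(P))
        for lo in np.arange(-.14,.26,.02):
            m=(r[:,0]>=lo)&(r[:,0]<lo+.02)
            if m.sum()>3: print('  x',round(lo,2),m.sum(),'z pct5/50/95',np.percentile(P[m,2],[5,50,95]).round(3),'y',np.percentile(r[m,1],[2,98]).round(3))
        W=cv2.cvtColor(c['frame'],cv2.COLOR_RGB2HSV);H,S,V=[W[...,k].astype(int) for k in range(3)]
        P,uv=mask_pts(c,((abs(H-15)<9)&(S>70)&(V>60))|(V<38));r=rk(P);k=(abs(r[:,1]+.001)<.013)&(r[:,0]>-.25)&(r[:,0]<.02)&(P[:,2]>.015)&(P[:,2]<.12)
        P=P[k];r=r[k]
        for lo in np.arange(-.25,.04,.02):
            m=(r[:,0]>=lo)&(r[:,0]<lo+.02)
            if m.sum()>3: print('  stick x',round(lo,2),m.sum(),'z',np.percentile(P[m,2],[5,50,95]).round(3))
E
python3 crate.py
```

```text
top 126
  x 0.0 101 z pct5/50/95 [0.064 0.104 0.108] y [-0.045  0.041]
  x 0.02 19 z pct5/50/95 [0.077 0.102 0.137] y [-0.046  0.041]
  x 0.04 5 z pct5/50/95 [0.135 0.137 0.138] y [0.041 0.042]
  stick x -0.17 44 z [0.06  0.066 0.107]
  stick x -0.15 67 z [0.063 0.073 0.078]
  stick x -0.13 67 z [0.07  0.079 0.084]
  stick x -0.11 67 z [0.077 0.085 0.092]
  stick x -0.09 70 z [0.084 0.093 0.099]
  stick x -0.07 70 z [0.088 0.1   0.105]
  stick x -0.05 74 z [0.096 0.107 0.114]
  stick x -0.03 61 z [0.103 0.113 0.119]
  stick x -0.01 50 z [0.105 0.115 0.12 ]
  stick x 0.01 24 z [0.072 0.077 0.08 ]
scene 552
  x 0.0 177 z pct5/50/95 [0.052 0.097 0.104] y [-0.05  0.04]
  x 0.02 74 z pct5/50/95 [0.052 0.085 0.102] y [-0.05   0.039]
  x 0.04 69 z pct5/50/95 [0.048 0.07  0.091] y [-0.071 -0.047]
  x 0.06 83 z pct5/50/95 [0.049 0.068 0.088] y [-0.051 -0.047]
  x 0.08 81 z pct5/50/95 [0.049 0.069 0.087] y [-0.051 -0.046]
  x 0.1 68 z pct5/50/95 [0.048 0.069 0.089] y [-0.051 -0.047]
  stick x -0.21 30 z [0.027 0.041 0.05 ]
  stick x -0.19 13 z [0.032 0.04  0.057]
  stick x -0.17 56 z [0.065 0.073 0.116]
  stick x -0.15 84 z [0.05  0.07  0.074]
  stick x -0.13 87 z [0.057 0.076 0.081]
  stick x -0.11 89 z [0.062 0.083 0.089]
  stick x -0.09 88 z [0.073 0.091 0.095]
  stick x -0.07 88 z [0.08  0.098 0.102]
  stick x -0.05 82 z [0.084 0.105 0.11 ]
  stick x -0.03 80 z [0.093 0.112 0.116]
  stick x -0.01 46 z [0.098 0.116 0.119]
  stick x 0.01 21 z [0.071 0.074 0.077]
```

```bash
python3 -m jog '{"turn":[[0,0,0],[0,0,0],[0,0,0],[0,0,0],[0,0,0],[0,0,0],[0,0,0],[0,0,0],[0,0,0],[0,0,0]],"delta_pos":[[-0.01,-0.1,0],[-0.01,-0.1,0],[-0.01,-0.1,0],[-0.01,-0.1,0],[-0.01,-0.1,0],[0,0,0],[0,0,0],[0,0,0],[0,0,0],[0,0,0]],"hand":[-1,-1,-1,-1,-1,-1,-1,-1,-1,-1]}' 120; python3 crate.py;python3 - <<'E'
from h import *
for n,(x0,y0) in {'top':(190,150),'scene':(150,150)}.items():
    c=cam(n);w,h=(220,100) if n=='top' else (230,130)
    cv2.imwrite(f'pics/{n}17z.png',cv2.resize(cv2.cvtColor(c['frame'],cv2.COLOR_RGB2BGR)[y0:y0+h,x0:x0+w],None,fx=3.4,fy=3.4,interpolation=cv2.INTER_CUBIC))
E
```

```text
time: 25.25
ee_pos: [0.5309, -0.1568, 0.0053]
tcp_rot: [-180.0, -10.1, 84.1]
wrist_force: [0.1, -0.3, -1.0]
opening: 0.0213
top 234
  x -0.02 129 z pct5/50/95 [0.005 0.07  0.075] y [-0.045  0.039]
  x 0.0 79 z pct5/50/95 [0.045 0.058 0.078] y [-0.046  0.042]
  x 0.02 18 z pct5/50/95 [0.039 0.078 0.139] y [-0.046  0.044]
  x 0.04 4 z pct5/50/95 [0.132 0.137 0.139] y [0.042 0.043]
  x 0.06 4 z pct5/50/95 [0.133 0.134 0.135] y [0.042 0.043]
  stick x -0.21 5 z [0.057 0.06  0.063]
  stick x -0.19 64 z [0.062 0.066 0.084]
  stick x -0.17 65 z [0.066 0.072 0.077]
  stick x -0.15 68 z [0.07  0.079 0.084]
  stick x -0.13 69 z [0.074 0.085 0.091]
  stick x -0.11 69 z [0.08  0.092 0.097]
  stick x -0.09 69 z [0.089 0.098 0.103]
  stick x -0.07 75 z [0.091 0.103 0.11 ]
  stick x -0.05 64 z [0.105 0.112 0.116]
  stick x -0.03 48 z [0.098 0.112 0.118]
  stick x -0.01 18 z [0.042 0.046 0.051]
  stick x 0.01 35 z [0.044 0.05  0.057]
scene 574
  x -0.02 133 z pct5/50/95 [0.028 0.069 0.073] y [-0.049  0.048]
  x 0.0 142 z pct5/50/95 [0.048 0.061 0.077] y [-0.05  0.04]
  x 0.02 60 z pct5/50/95 [0.048 
[... 152 characters left out ...]
046]
  x 0.08 74 z pct5/50/95 [0.048 0.067 0.086] y [-0.05  -0.047]
  x 0.1 41 z pct5/50/95 [0.042 0.057 0.082] y [-0.05  -0.023]
  stick x -0.25 6 z [0.041 0.045 0.047]
  stick x -0.23 23 z [0.028 0.036 0.044]
  stick x -0.21 8 z [0.037 0.043 0.058]
  stick x -0.19 76 z [0.06  0.068 0.113]
  stick x -0.17 96 z [0.05  0.069 0.075]
  stick x -0.15 96 z [0.057 0.077 0.081]
  stick x -0.13 85 z [0.065 0.083 0.088]
  stick x -0.11 89 z [0.069 0.09  0.094]
  stick x -0.09 83 z [0.079 0.096 0.1  ]
  stick x -0.07 85 z [0.082 0.103 0.106]
  stick x -0.05 79 z [0.092 0.109 0.113]
  stick x -0.03 45 z [0.1   0.112 0.116]
  stick x -0.01 19 z [0.043 0.044 0.047]
  stick x 0.01 35 z [0.043 0.047 0.052]
```

View pics/scene17z.png

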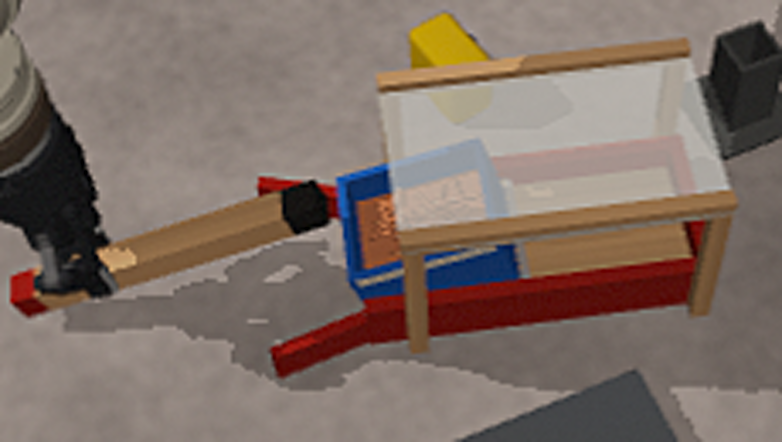

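View pics/top17z.png

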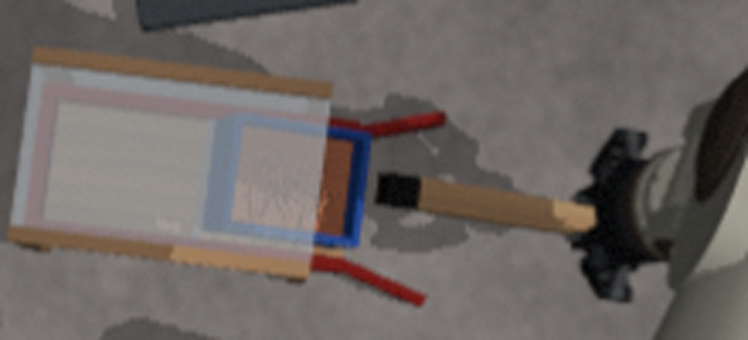

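```bash
python3 -c "
from lay import *
o=bot.get_obs()['ee_pos'];R0=layR(10);R=layR(-7.4)
g=o-.05*R0[:,2];print('grip',g); g2=g-.06*b;g2[2]=.060
need(R,g2+.05*R[:,2])"
```

```text
grip [ 0.53001222 -0.16550121  0.05457171]
rotvec/8 [-2.174  0.228 -0.006] dp/50mm [-0.157 -1.494  0.102] q [-22.1   8.9  -6.9  77.1   9.7  73.6] F [-0.6  0.  -0.7]
```

```bash
python3 -m jog '{"turn":[[0,0,0],[0,0,0],[-0.7,0.07,0],[-0.7,0.07,0],[-0.77,0.08,0],[0,0,0],[0,0,0],[0,0,0],[0,0,0],[0,0,0]],"delta_pos":[[-0.04,-0.35,0],[-0.04,-0.4,0],[-0.04,-0.35,0.05],[-0.04,-0.39,0.05],[0,0,0],[0,0,-0.3],[0,0,-0.3],[0,0,0],[0,0,0],[0,0,0]],"hand":[-1,-1,-1,-1,-1,-1,-1,-1,-1,-1]}' 120; python3 stick.py .02 .1 18 ; python3 crate.py | grep stick
```

```text
time: 26.45
ee_pos: [0.5229, -0.232, -0.0196]
tcp_rot: [180.0, 7.3, 84.0]
wrist_force: [0.8, -0.7, -0.5]
opening: 0.0211
[ 0.5229 -0.232  -0.0196] [180.    7.3  84. ] [ 0.8 -0.7 -0.5]
top wood 183 [ 0.5296 -0.1592  0.0397] dir [0.09  0.996 0.028] tilt deg 1.62 yaw 84.81 end+ (rubber side wood end) [ 0.5321 -0.1318  0.0405] end- [ 0.527  -0.1879  0.0389] red [ 0.721  -0.2263  0.0761] 4
scene wood 576 [ 0.5319 -0.1943  0.0368] dir [ 0.113  0.994 -0.003] tilt deg -0.16 yaw 83.5 end+ (rubber side wood end) [ 0.5392 -0.1308  0.0366] end- [ 0.5226 -0.276   0.037 ] red [ 0.737  -0.2196  0.0575] 505
  stick x -0.21 50 z [0.035 0.04  0.044]
  stick x -0.19 66 z [0.035 0.04  0.046]
  stick x -0.17 68 z [0.032 0.041 0.045]
  stick x -0.15 64 z [0.032 0.041 0.045]
  stick x -0.13 67 z [0.032 0.041 0.046]
  stick x -0.11 57 z [0.035 0.041 0.046]
  stick x -0.09 57 z [0.03  0.041 0.046]
  stick x -0.01 18 z [0.042 0.048 0.051]
  stick x 0.01 36 z [0.046 0.05  0.054]
  stick x -0.25 6 z [0.028 0.036 0.04 ]
  stick x -0.23 82 z [0.018 0.039 0.042]
  stick x -0.21 90 z [0.02  0.038 0.041]
  stick x -0.19 83 z [0.022 0.038 0.042]
  stick x -0.17 87 z [0.02  0.038 0.042]
  stick x -0.15 77 z [0.029 0.039 0.042]
  stick x -0.13 76 z [0.024 0.039 0.042]
  stick x -0.11 72 z [0.023 0.039 0.043]
  stick x -0.09 58 z [0.02  0.04  0.043]
  stick x -0.01 20 z [0.041 0.044 0.047]
  stick x 0.01 38 z [0.044 0.047 0.052]
```

View pics/scene18.png

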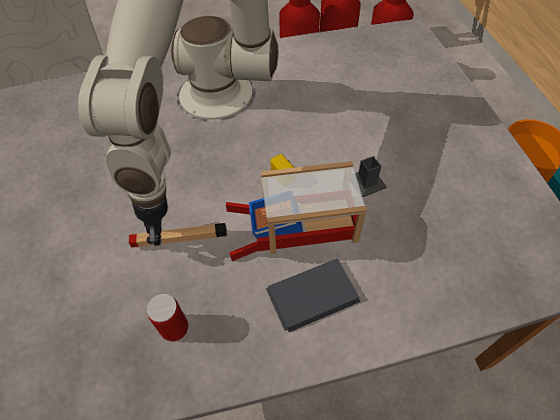

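```bash
python3 -m jog '{"turn":[[0,0,0],[0,0,0],[0,0,0],[0,0,0],[0,0,0],[0,0,0],[0,0,0],[0,0,0],[0,0,0],[0,0,0]],"delta_pos":[[0,0,-0.14],[0,0,-0.12],[0,0,0],[0,0,0],[0,0,0],[0,0,0],[0,0,0],[0,0,0],[0,0,0],[0,0,0]],"hand":[-1,-1,-1,-0.3,0,0.3,0.6,1,1,1]}' 120; python3 stick.py .01 .1 19
python3 - <<'E'
from rackf import *
for n in('top','scene'):
    c=camera(n);f=c['frame'];P,uv=mask_pts(c,f.max(2)<40);r=rk(P);k=(abs(r[:,1])<.03)&(r[:,0]>-.13)&(r[:,0]<-.03)&(P[:,2]>.008)&(P[:,2]<.04)
    print(n,k.sum(),np.percentile(r[k],[2,50,98],axis=0).round(4).tolist())
E
python3 -c "
from lay import *
o=bot.get_obs()['ee_pos'];g=o-.05*layR(-7.4)[:,2];g=g+.03*b;g[2]=.0145;R=layR(20)
need(R,g+.05*R[:,2])"
```

```text
time: 27.65
ee_pos: [0.5229, -0.2315, -0.0327]
tcp_rot: [179.9, 7.4, 84.0]
wrist_force: [-0.7, -0.1, -0.3]
opening: 0.0852
[ 0.5229 -0.2315 -0.0327] [179.9   7.4  84. ] [-0.7 -0.1 -0.3]
top wood 173 [ 0.5294 -0.158   0.0246] dir [0.092 0.996 0.016] tilt deg 0.89 yaw 84.7 end+ (rubber side wood end) [ 0.532  -0.1306  0.025 ] end- [ 0.5267 -0.1875  0.0241] red [ 0.7212 -0.2264  0.0706] 3
scene wood 502 [ 0.5309 -0.1917  0.0233] dir [ 0.104  0.995 -0.013] tilt deg -0.72 yaw 84.04 end+ (rubber side wood end) [ 0.5374 -0.13    0.0225] end- [ 0.5224 -0.2739  0.0243] red [ 0.7432 -0.2173  0.0523] 545
top 77 [[-0.0959, -0.0114], [-0.0839, 0.0002], [-0.0718, 0.0098]]
scene 106 [[-0.0964, -0.0162], [-0.0857, -0.0072], [-0.0738, 0.0081]]
rotvec/8 [ 3.403 -0.35  -0.005] dp/50mm [0.112 1.065 0.004] q [-19.8   7.6 -12.3  68.3  -7.1  76. ] F [-0.2  0.5  0.8]
```

```bash
python3 -m jog '{"turn":[[0.7,-0.07,0],[0.7,-0.07,0],[0.7,-0.07,0],[0.7,-0.07,0],[0.6,-0.07,0],[0,0,0],[0,0,0],[0,0,0],[0,0,0],[0,0,0]],"delta_pos":[[0.03,0.25,0.03],[0.03,0.25,0],[0.03,0.25,0],[0.03,0.25,0],[0.006,0.2,0],[0,0,0],[0,0,0],[0,0,0],[0,0,0],[0,0,0]],"hand":[1,1,1,1,1,1,-1,-1,-1,-1]}' 120; python3 stick.py .01 .1 20; python3 crate.py|grep stick
```

```text
time: 28.85
ee_pos: [0.5294, -0.1712, -0.0308]
tcp_rot: [179.9, -19.9, 84.1]
wrist_force: [-0.8, 1.0, 0.4]
opening: 0.0281
[ 0.5294 -0.1712 -0.0308] [179.9 -19.9  84.1] [-0.8  1.   0.4]
top wood 263 [ 0.5279 -0.1713  0.0262] dir [ 0.099  0.991 -0.089] tilt deg -5.08 yaw 84.27 end+ (rubber side wood end) [ 0.5319 -0.1318  0.0227] end- [ 0.5239 -0.2116  0.0298] red [ 0.7205 -0.2241  0.0614] 7
scene wood 379 [ 0.5303 -0.1916  0.023 ] dir [ 0.098  0.995 -0.015] tilt deg -0.88 yaw 84.39 end+ (rubber side wood end) [ 0.5363 -0.1303  0.0221] end- [ 0.5222 -0.2743  0.0243] red [ 0.744  -0.2174  0.0524] 547
  stick x -0.25 4 z [0.022 0.025 0.029]
  stick x -0.23 79 z [0.021 0.027 0.102]
  stick x -0.21 66 z [0.02  0.025 0.035]
  stick x -0.19 63 z [0.021 0.025 0.03 ]
  stick x -0.17 62 z [0.019 0.026 0.03 ]
  stick x -0.15 62 z [0.018 0.024 0.029]
  stick x -0.13 61 z [0.021 0.025 0.029]
  stick x -0.11 55 z [0.021 0.025 0.029]
  stick x -0.09 54 z [0.019 0.024 0.028]
  stick x -0.01 18 z [0.041 0.047 0.052]
  stick x 0.01 36 z [0.044 0.05  0.054]
  stick x -0.23 117 z [0.024 0.085 0.111]
  stick x -0.21 67 z [0.021 0.024 0.036]
  stick x -0.19 69 z [0.019 0.023 0.027]
  stick x -0.17 68 z [0.019 0.023 0.026]
  stick x -0.15 69 z [0.019 0.023 0.027]
  stick x -0.13 67 z [0.019 0.023 0.026]
  stick x -0.11 63 z [0.021 0.023 0.026]
  stick x -0.09 53 z [0.02  0.023 0.026]
  stick x -0.01 20 z [0.042 0.045 0.048]
  stick x 0.01 36 z [0.044 0.047 0.053]
```

View pics/scene20.png

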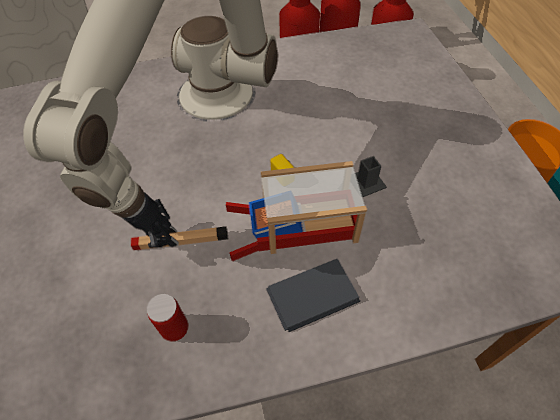

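```bash
python3 -m jog '{"turn":[[0,0,0],[0,0,0],[0,0,0],[0,0,0],[0,0,0],[0,0,0],[0,0,0],[0,0,0],[0,0,0],[0,0,0]],"delta_pos":[[0,0,0],[0,0,0],[0,0,0],[0,0,0.2],[0,0,0.2],[0.024,0.23,0],[0.024,0.23,0],[0.024,0.23,0],[0.02,0.2,0],[0.01,0.1,0]],"hand":[-1,-1,-1,-1,-1,-1,-1,-1,-1,-1]}' 120
cat > look.py <<'E'
from rackf import *
import sys
o=bot.get_obs();print('t',o['time'],o['ee_pos'].round(4),o['tcp_rot'].round(1),'F',o['wrist_force'].round(1),'tcp rack',rk(o['ee_pos'][None]).round(4))
ims=[]
for n,(x0,y0) in {'top':(190,155),'scene':(160,150)}.items():
    c=cam(n);w,h=(220,85);
    ims.append(cv2.resize(cv2.cvtColor(c['frame'],cv2.COLOR_RGB2BGR)[y0:y0+h+(30 if n=='scene' else 0),x0:x0+w],None,fx=3,fy=3,interpolation=cv2.INTER_CUBIC))
    f=c['frame'];P,uv=mask_pts(c,f.max(2)<40);r=rk(P);k=(abs(r[:,1])<.02)&(r[:,0]>-.12)&(r[:,0]<.03)&(P[:,2]>.01)&(P[:,2]<.09)
    if k.sum()>5: print(n,k.sum(),'rubber x',np.percentile(r[k][:,0],[2,98]).round(4),'y',np.percentile(r[k][:,1],[2,98]).round(4),'z',np.percentile(P[k][:,2],[2,98]).round(4))
cv2.imwrite(f'pics/look{sys.argv[1]}.png',np.vstack(ims))
E
python3 look.py 21
```

```text
time: 30.05
ee_pos: [0.5341, -0.1204, -0.0114]
tcp_rot: [-180.0, -20.0, 84.1]
wrist_force: [-0.4, 0.2, -1.2]
opening: 0.0212
t 30.05 [ 0.5341 -0.1204 -0.0114] [-180.   -20.    84.1] F [-0.4  0.2 -1.2] tcp rack [[-0.139  -0.0017]]
top 79 rubber x [-0.0444 -0.0212] y [-0.0105  0.0104] z [0.0283 0.0486]
scene 120 rubber x [-0.0458 -0.0235] y [-0.0147  0.0082] z [0.0203 0.0459]
```

View pics/look21.png

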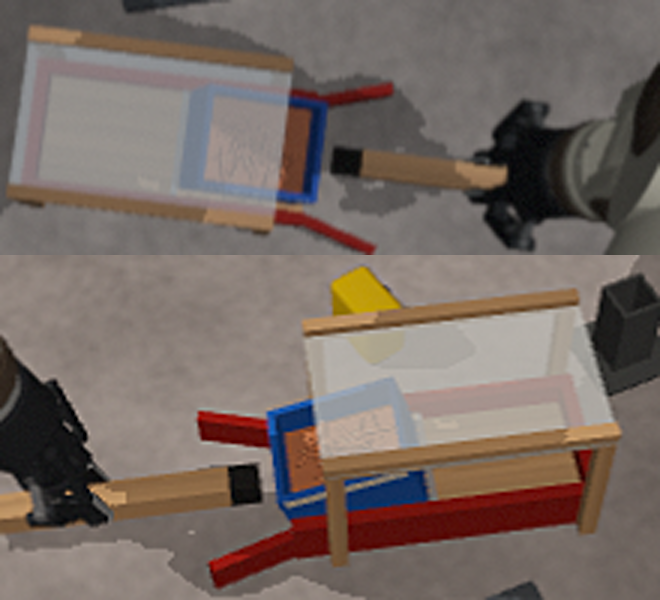

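```bash
python3 -m jog '{"turn":[[0,0,0],[0,0,0],[0,0,0],[0,0,0],[0,0,0],[0,0,0],[0,0,0],[0,0,0],[0,0,0],[0,0,0]],"delta_pos":[[0.007,0.07,0],[0.007,0.07,0],[0.007,0.07,0],[0.007,0.07,0.01],[0.007,0.07,0.015],[0.007,0.07,0.019],[0.007,0.07,0.019],[0.007,0.07,0.019],[0.007,0.07,0.019],[0.007,0.07,0.019]],"hand":[-1,-1,-1,-1,-1,-1,-1,-1,-1,-1]}' 120; python3 look.py 22
```

```text
time: 31.15
ee_pos: [0.5381, -0.0902, -0.0049]
tcp_rot: [179.9, -19.7, 83.9]
wrist_force: [0.4, -0.7, -2.5]
opening: 0.0214
t 31.15 [ 0.5381 -0.0902 -0.0049] [179.9 -19.7  83.9] F [ 0.4 -0.7 -2.5] tcp rack [[-0.1086 -0.0024]]
top 48 rubber x [-0.0206  0.    ] y [-0.0107  0.0099] z [0.0341 0.0531]
scene 90 rubber x [-0.118   0.0023] y [-0.0155  0.0095] z [0.0277 0.0538]
```

View pics/look22.png

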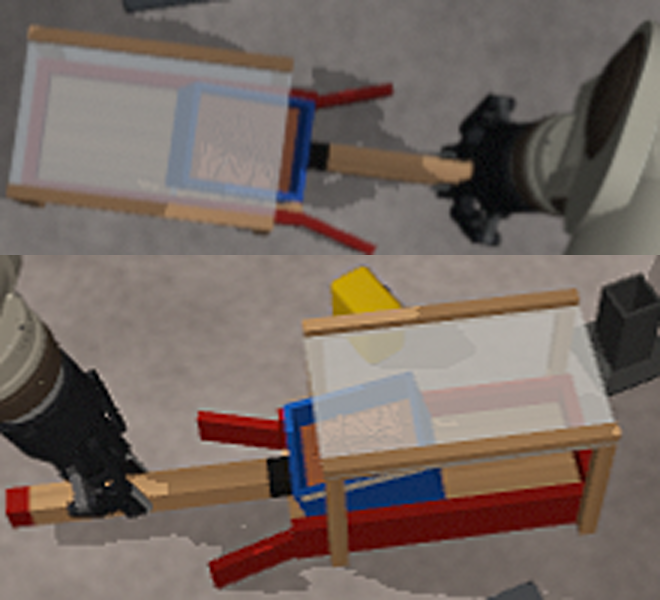

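```bash
python3 -m jog '{"turn":[[0,0,0],[0,0,0],[0,0,0],[0,0,0],[0,0,0],[0,0,0],[0,0,0],[0,0,0],[0,0,0],[0,0,0]],"delta_pos":[[0.006,0.06,0.016],[0.006,0.06,0.016],[0.006,0.06,0.016],[0.006,0.06,0.016],[0.006,0.06,0.016],[0.006,0.06,0.016],[0,0,0],[0,0,0],[0,0,0],[0,0,0]],"hand":[-1,-1,-1,-1,-1,-1,-1,-1,-1,-1]}' 120; python3 look.py 23
```

```text
time: 32.25
ee_pos: [0.5395, -0.0689, -0.0005]
tcp_rot: [-180.0, -20.0, 84.1]
wrist_force: [-0.4, -1.3, -1.8]
opening: 0.0214
t 32.25 [ 5.395e-01 -6.890e-02 -5.000e-04] [-180.   -20.    84.1] F [-0.4 -1.3 -1.8] tcp rack [[-0.0872 -0.0016]]
top 73 rubber x [-0.1165  0.0216] y [-0.0193  0.0193] z [0.0402 0.0864]
scene 135 rubber x [-0.1159  0.0216] y [-0.0191  0.0174] z [0.0321 0.0865]
```

View pics/look23.png

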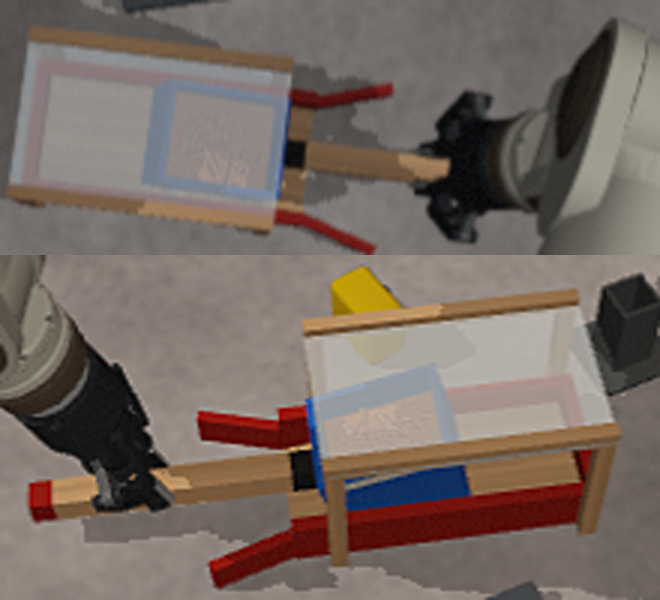

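```bash
python3 -m jog '{"turn":[[0,0,0],[0,0,0],[0,0,0],[0,0,0],[0,0,0],[0,0,0],[0,0,0],[0,0,0],[0,0,0],[0,0,0]],"delta_pos":[[0.008,0.07,0.018],[0.008,0.07,0.018],[0.008,0.07,0.018],[0.008,0.07,0.018],[0.008,0.07,0.018],[0.008,0.07,0.018],[0.008,0.07,0.018],[0.008,0.07,0.018],[0,0,0],[0,0,0]],"hand":[-1,-1,-1,-1,-1,-1,-1,-1,-1,-1]}' 120; python3 look.py 24
```

```text
time: 33.35
ee_pos: [0.5426, -0.0403, 0.0066]
tcp_rot: [-180.0, -20.0, 84.1]
wrist_force: [-0.8, -0.7, -1.5]
opening: 0.0209
t 33.35 [ 0.5426 -0.0403  0.0066] [-180.   -20.    84.1] F [-0.8 -0.7 -1.5] tcp rack [[-0.0585 -0.0017]]
top 14 rubber x [-0.0892 -0.0697] y [-0.0186  0.0186] z [0.0579 0.0875]
scene 33 rubber x [-0.0911 -0.07  ] y [-0.0193  0.0155] z [0.0594 0.0898]
```

View pics/look24.png

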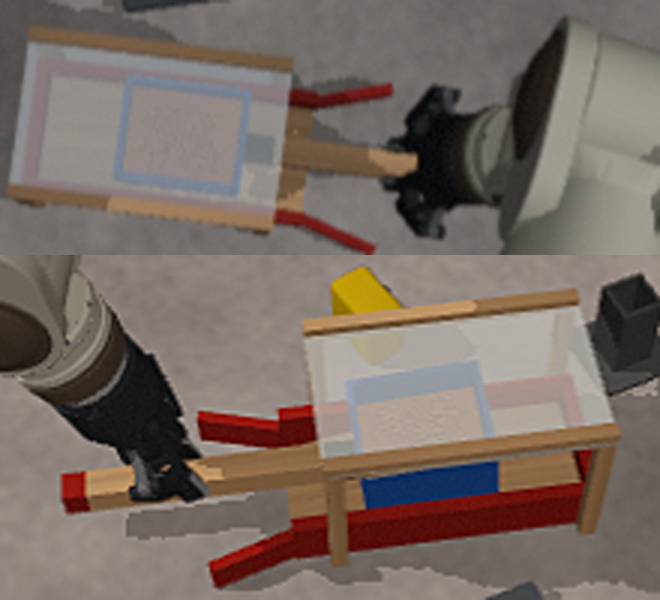

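```bash
python3 -m jog '{"turn":[[0,0,0],[0,0,0],[0,0,0],[0,0,0],[0,0,0],[0,0,0],[0,0,0],[0,0,0],[0,0,0],[0,0,0]],"delta_pos":[[-0.012,-0.12,0],[0,0,0.15],[0,0,0.15],[0.01,0.1,0],[0.007,0.07,0],[0.007,0.07,0],[0.007,0.07,0],[0.007,0.07,0],[0.007,0.07,0],[0,0,0]],"hand":[-1,-1,-1,-1,-1,-1,-1,-1,-1,-1]}' 120; python3 look.py 25
```

```text
time: 34.45
ee_pos: [0.5443, -0.0237, 0.0217]
tcp_rot: [180.0, -20.0, 84.1]
wrist_force: [-0.3, 0.2, -0.5]
opening: 0.0214
t 34.45 [ 0.5443 -0.0237  0.0217] [180.  -20.   84.1] F [-0.3  0.2 -0.5] tcp rack [[-0.0418 -0.0017]]
scene 14 rubber x [-0.063  -0.0534] y [0.0078 0.0113] z [0.0781 0.0877]
```

View pics/look25.png

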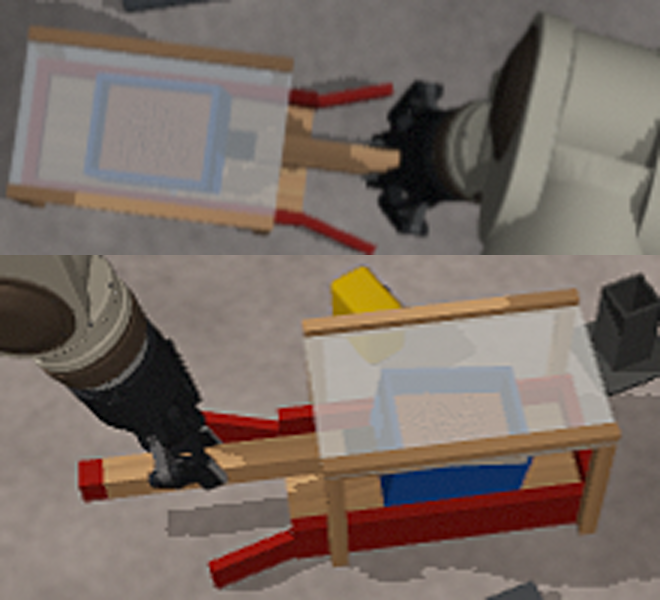

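```bash
python3 -m jog '{"turn":[[0,0,0],[0,0,0],[0,0,0],[0,0,0],[0,0,0],[0,0,0],[0,0,0],[0,0,0],[0,0,0],[0,0,0]],"delta_pos":[[0.007,0.07,0],[0.007,0.07,0],[0.007,0.07,0],[0.007,0.07,0],[0.007,0.07,0],[0.007,0.07,0],[0.007,0.07,0],[0.007,0.07,0],[0.007,0.07,0],[0,0,0]],"hand":[-1,-1,-1,-1,-1,-1,-1,-1,-1,-1]}' 120; python3 look.py 26
```

```text
time: 35.55
ee_pos: [0.5477, 0.0077, 0.0219]
tcp_rot: [180.0, -20.0, 84.1]
wrist_force: [0.6, 0.2, -0.8]
opening: 0.0214
t 35.55 [0.5477 0.0077 0.0219] [180.  -20.   84.1] F [ 0.6  0.2 -0.8] tcp rack [[-0.0102 -0.0017]]
scene 13 rubber x [-0.0294 -0.0204] y [0.0075 0.012 ] z [0.0789 0.0885]
```

View pics/look26.png

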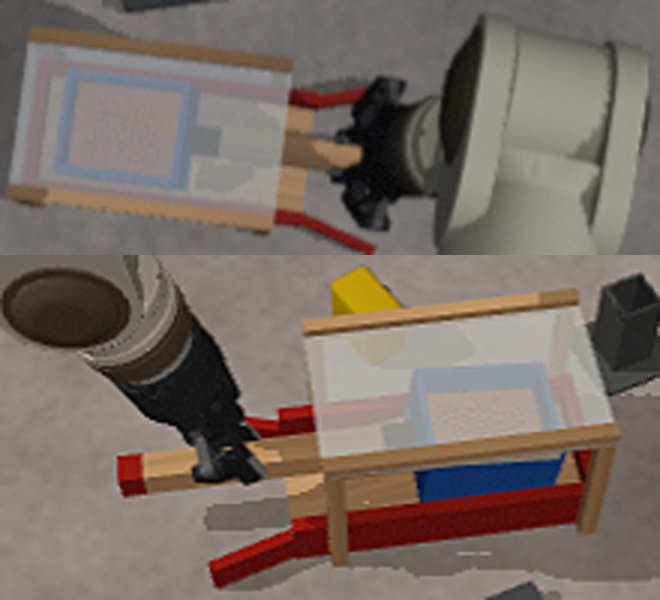

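```bash
python3 -m jog '{"turn":[[0,0,0],[0,0,0],[0,0,0],[0,0,0],[0,0,0],[0,0,0],[0,0,0],[0,0,0],[0,0,0],[0,0,0]],"delta_pos":[[0.006,0.06,0],[0.006,0.06,0],[0.006,0.06,0],[0.006,0.06,0],[0.006,0.06,0],[0.006,0.06,0],[0,0,0],[0,0,0],[0,0,0],[0,0,0]],"hand":[-1,-1,-1,-1,-1,-1,-1,-1,-1,-1]}' 120; python3 look.py 27; python3 crate.py | grep -v stick
```

```text
time: 36.65
ee_pos: [0.5494, 0.0251, 0.0218]
tcp_rot: [180.0, -20.0, 84.1]
wrist_force: [0.9, 0.5, -1.8]
opening: 0.0213
t 36.65 [0.5494 0.0251 0.0218] [180.  -20.   84.1] F [ 0.9  0.5 -1.8] tcp rack [[ 0.0073 -0.0017]]
scene 12 rubber x [-0.0124 -0.0033] y [0.0079 0.0106] z [0.0787 0.0877]Traceback (most recent call last):
  File "crate.py", line 7, in <module>
    c=camera(n);P,uv=mask_pts(c,blue(c));r=rk(P);k=(r[:,0]>-.2)&(r[:,0]<.27)&(abs(r[:,1])<.075);P=P[k];r=r[k];uv=uv[k]
                     ~~~~~~~~^^^^^^^^^^^
  File "h.py", line 20, in mask_pts
    v,u=np.nonzero(m&(c['range_z']>0)); return pts(c,np.c_[u,v],depth=c['range_z'][v,u]),np.c_[u,v]
                                               ~~~^^^^^^^^^^^^^^^^^^^^^^^^^^^^^^^^^^^^^^
  File "h.py", line 14, in pts
    s=rays(c,uv); E=np.array(c['extrinsics']); R=E[:3,:3]; t=E[:3,3]
  File "h.py", line 10, in rays
    s=cv2.undistortPoints(uv.reshape(-1,1,2),K,np.array([c['k1'],0,0,0.])).reshape(-1,2)
      ~~~~~~~~~~~~~~~~~~~^^^^^^^^^^^^^^^^^^^^^^^^^^^^^^^^^^^^^^^^^^^^^^^^^
cv2.error: OpenCV(4.12.0) /io/opencv/modules/calib3d/src/undistort.dispatch.cpp:347: error: (-215:Assertion failed) CV_IS_MAT(_src) && CV_IS_MAT(_dst) && (_src->rows == 1 || _src->cols == 1) && (_dst->rows == 1 || _dst->cols == 1) && _src->cols + _src->rows - 1 == _dst->rows + _dst->cols - 1 && (CV_MAT_TYPE(_src->type) == CV_32FC2 || CV_MAT_TYPE(_src->type) == CV_64FC2) && (CV_MAT_TYPE(_dst->type) == CV_32FC2 || CV_MAT_TYPE(_dst->type) == CV_64FC2) in function 'cvUndistortPointsInternal'
```

View pics/look27.png

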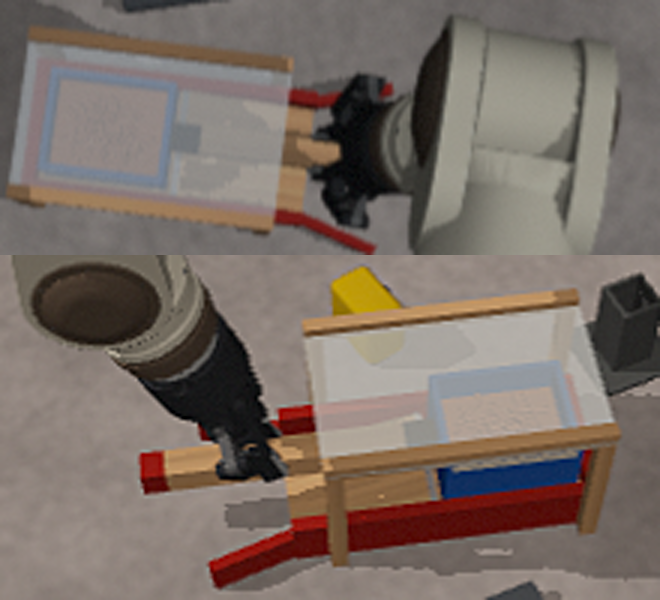

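Run:
```python
from h import *
ims=[]
for n,(x0,y0,w,h) in {'top':(195,165,100,60),'scene':(255,170,110,85)}.items():
    c=cam(n);np.savez(n+'27.npz',**c);i=cv2.cvtColor(c['frame'],cv2.COLOR_RGB2BGR)[y0:y0+h,x0:x0+w]
    cv2.imwrite(f'pics/{n}27z.png',cv2.resize(i,None,fx=7,fy=7,interpolation=cv2.INTER_CUBIC))
```

```text
(no output)
```

View pics/top27z.png

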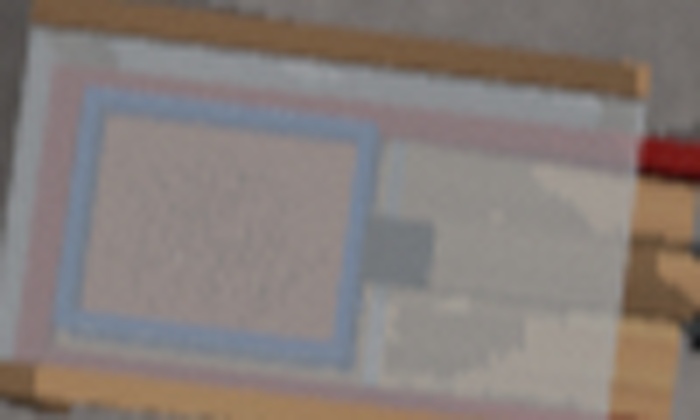

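View pics/scene27z.png

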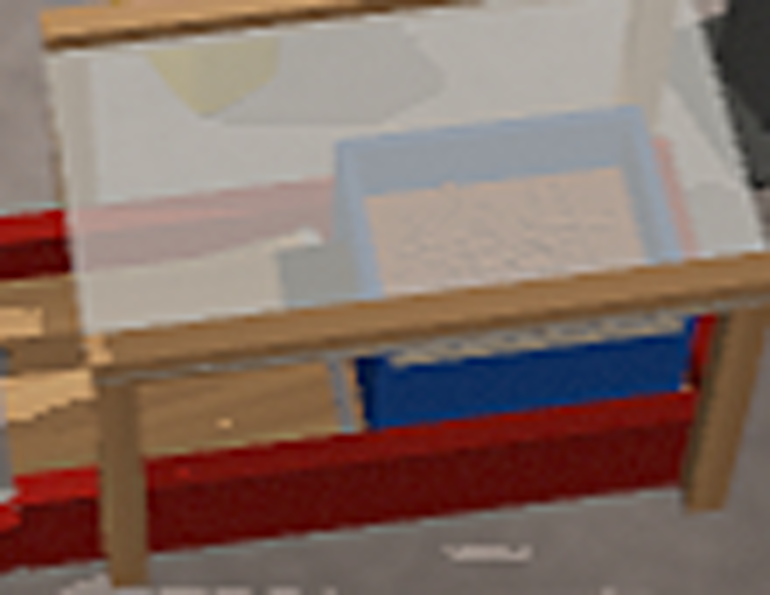

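```bash
cat > tri.py <<'E'
from rackf import *
def tri(uv1,c1,uv2,c2):
    A=[];B=[]
    for uv,c in((uv1,c1),(uv2,c2)):
        p0=pts(c,[uv],depth=[0.])[0];p1=pts(c,[uv],depth=[1.])[0];d=(p1-p0)/np.linalg.norm(p1-p0);M=np.eye(3)-np.outer(d,d);A.append(M);B.append(M@p0)
    P=np.linalg.solve(sum(A),sum(B));return P,[np.linalg.norm(A[i]@P-B[i]) for i in (0,1)]
if __name__=='__main__':
    t=dict(np.load('top27.npz'));s=dict(np.load('scene27.npz'))
    for nm,a,b in(('rear -x',(245.3,217.6),(303.1,190.7)),('front -x',(203.6,212.9),(346.9,185.3))):
        P,e=tri(a,t,b,s);print(nm,P.round(4),'rack',rk(P[None])[0].round(4),np.round(e,4))
    for nm,uv in(('rear +x',(249.3,182.4)),('rear -x',(245.3,217.6)),('front +x',(207.6,177.6)),('front -x',(203.6,212.9))):
        for z in(.0916,.1016): print(nm,z,rk(pts(t,[uv],z=z)).round(4))
    print('lip top pts z .0316', [rk(pts(t,[uv],z=.0316)).round(4).tolist() for uv in((195+400/7,165+165/7),(195+372/7,165+375/7))])
E
python3 tri.py
```

```text
rear -x [0.5137 0.1476 0.0812] rack [0.1254 0.0467] [0.0032 0.0032]
front -x [0.5245 0.2581 0.0805] rack [0.2364 0.0475] [0.0037 0.0037]
rear +x 0.0916 [[ 0.123  -0.0453]]
rear +x 0.1016 [[ 0.1225 -0.044 ]]
rear -x 0.0916 [[0.1217 0.0477]]
rear -x 0.1016 [[0.1212 0.0483]]
front +x 0.0916 [[ 0.2333 -0.0445]]
front +x 0.1016 [[ 0.2319 -0.0432]]
front -x 0.0916 [[0.2312 0.0488]]
front -x 0.1016 [[0.2299 0.0494]]
lip top pts z .0316 [[[0.1161, -0.0372]], [[0.1167, 0.0458]]]
```

```bash
python3 -m jog '{"turn":[[0,0,0],[0,0,0],[0,0,0],[0,0,0],[0,0,0],[0,0,0],[0,0,0],[0,0,0],[0,0,0],[0,0,0]],"delta_pos":[[-0.005,-0.05,0],[-0.02,-0.2,0],[-0.04,-0.4,0],[-0.055,-0.55,0],[-0.06,-0.6,0],[-0.06,-0.6,0],[-0.06,-0.6,0],[-0.06,-0.6,0],[-0.06,-0.6,0],[-0.03,-0.3,0]],"hand":[-1,-1,-1,-1,-1,-1,-1,-1,-1,-1]}' 120; python3 -m jog '{"turn":[[0,0,0],[0,0,0],[0,0,0],[0,0,0],[0,0,0],[0,0,0],[0,0,0],[0,0,0],[0,0,0],[0,0,0]],"delta_pos":[[0,0,0],[0,0,-0.3],[0,0,-0.3],[0,0,-0.2],[0,0,-0.1],[0,0,0],[0,0,0],[0,0,0],[0,0,0],[0,0,0]],"hand":[-1,-1,-1,-1,-1,-1,-1,-1,-1,-1]}' 120; python3 look.py 28;python3 stick.py .01 .1 28; python3 crate.py | grep stick
```

```text
time: 37.9
ee_pos: [0.5263, -0.2027, 0.0216]
tcp_rot: [180.0, -20.0, 83.9]
wrist_force: [-0.7, -0.2, -1.3]
opening: 0.0211
time: 38.9
ee_pos: [0.5271, -0.2001, -0.0228]
tcp_rot: [180.0, -20.0, 84.1]
wrist_force: [-0.0, 0.3, -1.6]
opening: 0.0212
t 38.9 [ 0.5271 -0.2001 -0.0228] [180.  -20.   84.1] F [-0.   0.3 -1.6] tcp rack [[-0.2189 -0.003 ]]
top 61 rubber x [-0.1195 -0.1008] y [-0.0118  0.009 ] z [0.0178 0.0379]
scene 94 rubber x [-0.1197 -0.1013] y [-0.0163  0.0074] z [0.0134 0.0336]
[ 0.527  -0.2001 -0.023 ] [180.  -20.   84.1] [ 0.5  0.6 -0.2]
top wood 356 [ 0.5275 -0.1838  0.0335] dir [ 0.091  0.993 -0.079] tilt deg -4.54 yaw 84.79 end+ (rubber side wood end) [ 0.5323 -0.1306  0.0292] end- [ 0.5224 -0.2391  0.0379] red [ 0.7207 -0.2249  0.0532] 7
scene wood 566 [ 0.5318 -0.1979  0.0284] dir [ 0.124  0.992 -0.008] tilt deg -0.46 yaw 82.9 end+ (rubber side wood end) [ 0.5402 -0.1305  0.0279] end- [ 0.5187 -0.3027  0.0293] red [ 0.7388 -0.2237  0.0528] 558Traceback (most recent call last):
  File "crate.py", line 7, in <module>
    c=camera(n);P,uv=mask_pts(c,blue(c));r=rk(P);k=(
[... 421 characters left out ...]
; t=E[:3,3]
  File "h.py", line 10, in rays
    s=cv2.undistortPoints(uv.reshape(-1,1,2),K,np.array([c['k1'],0,0,0.])).reshape(-1,2)
      ~~~~~~~~~~~~~~~~~~~^^^^^^^^^^^^^^^^^^^^^^^^^^^^^^^^^^^^^^^^^^^^^^^^^
cv2.error: OpenCV(4.12.0) /io/opencv/modules/calib3d/src/undistort.dispatch.cpp:347: error: (-215:Assertion failed) CV_IS_MAT(_src) && CV_IS_MAT(_dst) && (_src->rows == 1 || _src->cols == 1) && (_dst->rows == 1 || _dst->cols == 1) && _src->cols + _src->rows - 1 == _dst->rows + _dst->cols - 1 && (CV_MAT_TYPE(_src->type) == CV_32FC2 || CV_MAT_TYPE(_src->type) == CV_64FC2) && (CV_MAT_TYPE(_dst->type) == CV_32FC2 || CV_MAT_TYPE(_dst->type) == CV_64FC2) in function 'cvUndistortPointsInternal'
```

View pics/scene28.png

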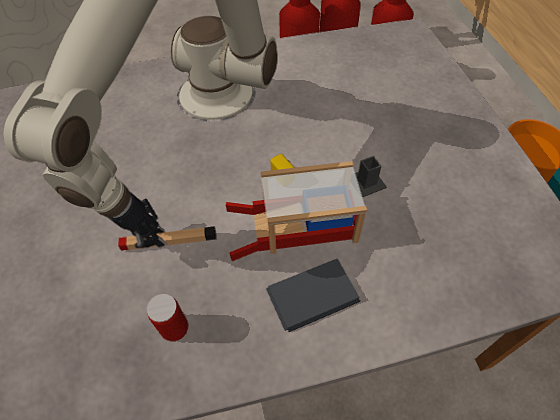

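Run:
```python
from h import *
for n,(x0,y0,w,h) in {'top':(195,165,100,60),'scene':(255,170,110,85)}.items():
    c=cam(n);np.savez(n+'29.npz',**c);i=cv2.cvtColor(c['frame'],cv2.COLOR_RGB2BGR)[y0:y0+h,x0:x0+w]
    cv2.imwrite(f'pics/{n}29z.png',cv2.resize(i,None,fx=7,fy=7,interpolation=cv2.INTER_CUBIC))
```

```text
(no output)
```

View pics/top29z.png

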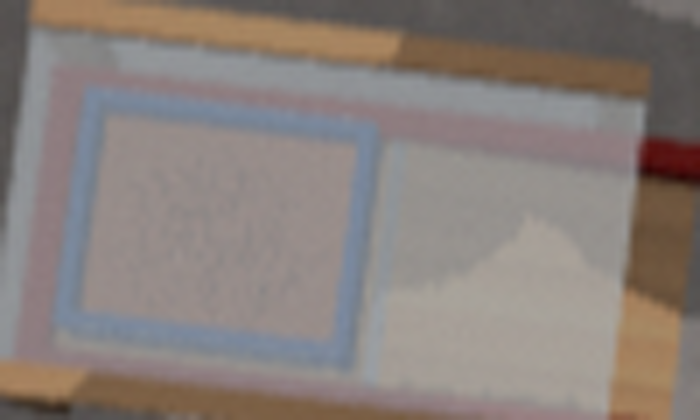

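View pics/scene29z.png

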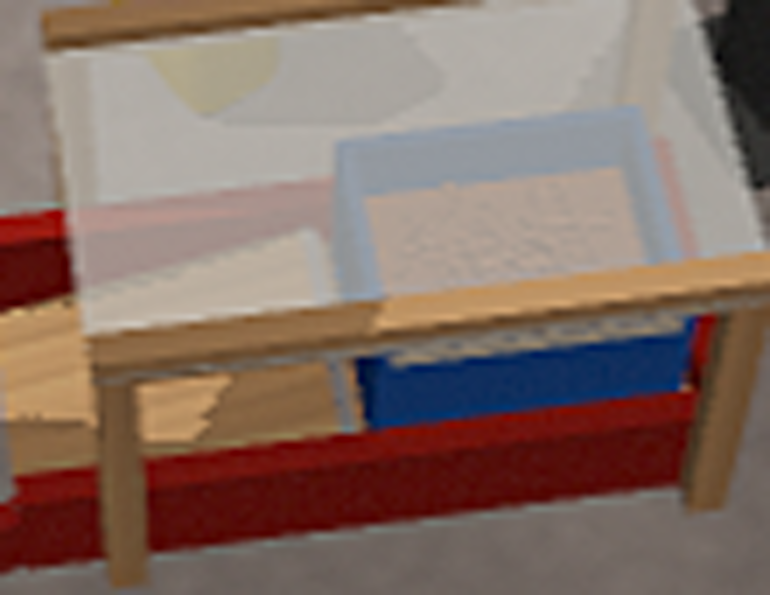

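```bash
python3 -m jog '{"turn":[[0,0,0],[0,0,0],[0,0,0],[0,0,0],[0,0,0],[0,0,0],[0,0,0],[0,0,0],[0,0,0],[0,0,0]],"delta_pos":[[0,0,-0.08],[0,0,-0.06],[0,0,0],[0,0,0],[0,0,0],[0,0,0],[0,0,0],[0,0,0],[0,0,0],[0,0,0]],"hand":[-1,-1,-1,-0.3,0,0.3,0.6,1,1,1]}' 120; python3 look.py 30; python3 stick.py .01 .1 30
```

```text
time: 40.25
ee_pos: [0.5269, -0.1999, -0.0302]
tcp_rot: [180.0, -20.0, 84.1]
wrist_force: [-0.3, -0.0, -0.1]
opening: 0.0856
t 40.25 [ 0.5269 -0.1999 -0.0302] [180.  -20.   84.1] F [-0.3 -0.  -0.1] tcp rack [[-0.2189 -0.0028]]
top 56 rubber x [-0.1191 -0.1013] y [-0.0116  0.009 ] z [0.0158 0.0299]
scene 78 rubber x [-0.1186 -0.1012] y [-0.0159  0.0072] z [0.0123 0.0267]
[ 0.5269 -0.1999 -0.0302] [180.  -20.   84.1] [ 0.7 -0.3 -0.4]
top wood 355 [ 0.5266 -0.1873  0.026 ] dir [ 0.12   0.99  -0.075] tilt deg -4.3 yaw 83.07 end+ (rubber side wood end) [ 0.5333 -0.1318  0.0218] end- [ 0.5203 -0.239   0.0299] red [ 0.721  -0.2247  0.0557] 7
scene wood 582 [ 0.5305 -0.1998  0.0237] dir [ 0.109  0.993 -0.036] tilt deg -2.06 yaw 83.74 end+ (rubber side wood end) [ 0.5381 -0.1305  0.0212] end- [ 0.5193 -0.302   0.0274] red [ 0.7422 -0.2223  0.0524] 544
```

View pics/top30.png

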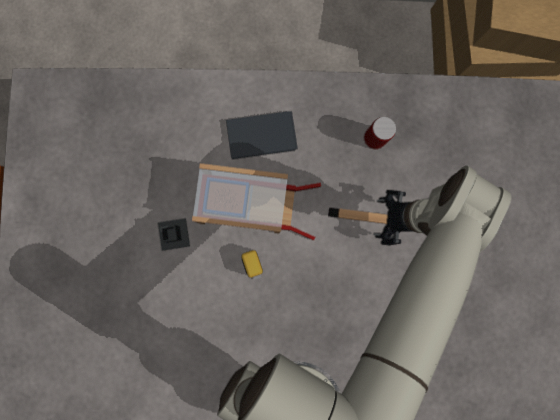

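```bash
python3 -m jog '{"turn":[[0,0,0],[0,0,0],[0,0,0],[0,0,0],[0,0,0],[0,0,0],[0,0,0],[0,0,0],[0,0,0],[0,0,0]],"delta_pos":[[-0.01,-0.04,0.1],[-0.01,-0.07,0.2],[-0.01,-0.14,0.4],[-0.01,-0.17,0.5],[-0.01,-0.17,0.5],[-0.01,-0.17,0.5],[-0.01,-0.17,0.5],[0,-0.1,0.3],[0,0,0],[0,0,0]],"hand":[1,1,1,1,1,1,1,1,1,1]}'; python3 stick.py .01 .1 31
python3 - <<'E'
from h import *
for n in('top','scene'):
    c=camera(n);z=dict(np.load(n+'0.npz'))
    d=cv2.absdiff(c['frame'],z['frame']).max(2)
    print(n,{k:int(np.percentile(d[y:y+h,x:x+w],90)) for k,(x,y,w,h) in (dict(slates=(225,108,75,52),cart=(362,114,36,36),tape=(240,248,24,32)) if n=='top' else dict(slates=(265,260,97,70),cart=(145,292,45,50))).items()})
E
```

```text
time: 41.45
ee_pos: [0.5234, -0.2516, 0.1198]
tcp_rot: [180.0, -20.0, 84.0]
wrist_force: [-0.4, -0.3, -1.6]
opening: 0.0853
[ 0.5234 -0.2516  0.1198] [180. -20.  84.] [-0.4 -0.3 -1.6]
top wood 543 [ 0.5234 -0.2164  0.0246] dir [ 0.112  0.994 -0.   ] tilt deg -0.03 yaw 83.59 end+ (rubber side wood end) [ 0.5329 -0.1317  0.0246] end- [ 0.5139 -0.3004  0.0246] red [ 0.5438 -0.2975  0.0298] 59
scene wood 765 [ 0.5288 -0.2151  0.0217] dir [0.136 0.991 0.005] tilt deg 0.27 yaw 82.16 end+ (rubber side wood end) [ 0.5404 -0.1308  0.0221] end- [ 0.517  -0.3012  0.0213] red [ 0.7417 -0.2227  0.0525] 542
top {'slates': 10, 'cart': 10, 'tape': 11}
scene {'slates': 30, 'cart': 6}
```

View pics/scene31.png

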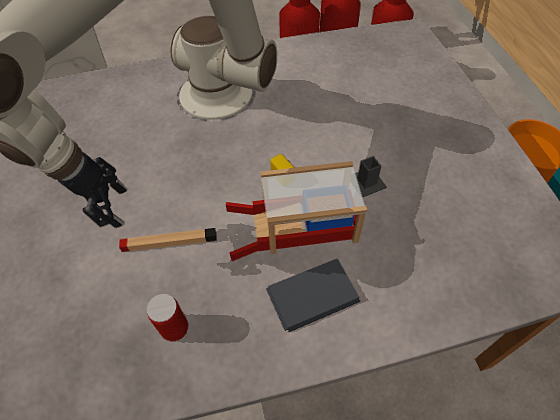

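```bash
python3 -c "
from workcell import ticket
print(ticket.job_done())"
```

```text
the job is handed in; nothing more can be done
None
```

I handed the job in at about 41.5 s of the 72 s. The crate is in the bay and the stick lies flat on the bench, but there was one jam on the way.

**What I did**
- I pulled the stick from the tube with a tilted grip, laid it flat behind the crate and let go.
- I took it again level and pushed the crate up the ramp.
- The first push jammed with the crate's front near the lip. The wrist force read about 98–101 N against the 120 N limit, and the stick pivoted in the fingers.
- I backed off and laid the stick flat. I took it again closer to the rubber end, about 135 mm from it, and pushed slowly at low force until the crate dropped behind the lip.
- I then drew the stick out, laid it flat, let go and lifted the arm clear.

**Last checks**
- **Crate:** the steel lip shows behind its rear edge, and the rear and front rim heights agree within 1 mm, so it sits level. Its centre is at about 180 mm along the rack. It did not move when the stick was withdrawn.
- **Stick:** it is level within 0.3 degrees, with its top at about 24 mm, and released.
- **Bystanders:** in the top view the slates, cartridge and tape look unchanged from the start. In the scene view the slates area differed more, probably from the arm's shadow.

**Disagreements**
- The visible fingertips were about 40–50 mm short of the reported TCP, so I worked from the camera-measured offset.
- My rack frame reads about 3.5 mm low along x when checked against the lip, and I corrected for that in the crate position.
- Triangulation put the crate's rim about 10 mm lower than a seated crate's. It did so equally at front and rear, so I took it as view error through the clear roof; the crate's height was not confirmed separately.
- I did not measure the contact force for step 2 directly. I am relying on the steady push up the ramp.

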